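# Run used specimen vials down the discard chute into the autoclave tin

## Task

Push the steel tin along its slide rail fully home under the spout of the discard chute, then take the scoop by its handle and tip all four used vials into the mouth of the chute so that they run down into the tin. Set the empty scoop down, not dropped, upright and flat in its blue tray, leave the tin home with the four vials in it, and do not disturb the other things on the bench.

Things in the scene. Friction and masses are not known exactly. Their poses are not given: they have to be found in the camera images.
- chute_mouth (a point): inside the open mouth of the fixed aluminium discard chute (white legs, grey base), on its centre line, 150 mm above the bench, 5 mm over the sloping floor. y: level, along the rail, spout to high closed end; x across; z up. Floor (102 mm wide) falls 38 degrees towards -y, from y = +53 mm to y = -65 mm. Walls: up to 216 mm high; flared collar to x +-78, y +76 mm, 240 mm high; carry above that
- spout (a point): centre of the open lower end of the chute's spout, 75 mm above the bench, 108 mm from chute_mouth along -y. The spout is an upright sheet box, open above and below, 102 mm wide (x) and 86 mm long (y), its front sheet (on the -y side) 152 mm high. Axes as chute_mouth
- tin (a joint): slide of the tin on its rail, m: 0 = pulled right out, grows as the tin moves towards chute_mouth's +y; 0.150 = fully home at the end stop, under the spout. Takes about 3 N to move plus 10 N per m/s; stays where it is left
- tin_handle (a point): middle of the tin's red bow handle: a level round bar 10 mm thick, 86 mm long (along chute_mouth's x), 58 mm above the bench, 35 mm off the tin's outer end wall (on its +y side). Push it towards chute_mouth's +y, for example with shut fingers against its outer side; with the tin home the spout's front sheet is 102 mm ahead of the bar. Axes as chute_mouth
- tin_floor (a point): centre of the inner floor of the steel autoclave tin, 21 mm above the bench. The tin is an open box 112 mm (x, across) x 172 mm (y, along the rail) x 52 mm high with 3 mm walls; its rim is 70 mm above the bench. Axes as chute_mouth
- scoop_center (a point): the loose sheet-steel scoop, 0.26 kg, 185 mm long, 76 wide, 104 high; this point is 52 mm above its flat underside (56 mm above the bench when flat in its tray). x points out of its open mouth, z up. Floor 3 mm, ramped up 12 degrees over the last 43 mm; side and back walls 46 mm, lower at the mouth. Vials start to slide at about 30 degrees nose-down; 50 to 55 empties it
- scoop_grip (a point): middle of the scoop's black handle bar, 16 mm wide (scoop's y), 20 mm high, 124 mm long (x): 15 mm behind and 42 mm above scoop_center, 94 mm above the underside. Pinch it across, from above; nothing beside it. A steel strap crosses under the bar 37 to 53 mm in front of this point. Axes as scoop_center
- scoop_lip (a point): middle of the scoop's pouring lip: 110 mm in front of and 82 mm below scoop_grip, 12 mm above the underside. Axes as scoop_center
- tray_floor (a point): centre of the floor of the blue spill tray, fixed, in which the scoop stands; the floor is 4 mm above the bench. Outside 228 mm (its x) x 138 mm (its y), walls 4 mm thick and 16 mm high; the inside is 220 x 130 mm. Its z axis is up
- vial1_center (a point): centre of used specimen vial 1 of 4: a white plastic tube with a screw cap (red), 60 mm long, 25 mm diameter, 28 g, lying in the scoop at the start (along the scoop). x is its long axis. Smooth: it slides on steel (friction about 0.3) and rolls
- vial2_center (a point): centre of used specimen vial 2 of 4: a white plastic tube with a screw cap (yellow), 60 mm long, 25 mm diameter, 28 g, lying in the scoop at the start (along the scoop). x is its long axis. Smooth: it slides on steel (friction about 0.3) and rolls
- vial3_center (a point): centre of used specimen vial 3 of 4: a white plastic tube with a screw cap (green), 60 mm long, 25 mm diameter, 28 g, lying in the scoop at the start (along the scoop). x is its long axis. Smooth: it slides on steel (friction about 0.3) and rolls
- vial4_center (a point): centre of used specimen vial 4 of 4: a white plastic tube with a screw cap (orange), 60 mm long, 25 mm diameter, 28 g, lying in the scoop at the start (along the scoop). x is its long axis. Smooth: it slides on steel (friction about 0.3) and rolls
- wash_bottle: bystander: white wash bottle with red cap and bent nozzle, 64 mm diameter, 190 mm high; origin under its centre
- tube_rack: bystander: blue tube rack with capped tubes, 70 x 200 mm (x, y), 102 mm high; origin under its centre
- slide_box: bystander: yellow slide box, 87 x 102 mm (x, y), 37 mm high; origin under its centre
- stain_bottle: bystander: amber stain bottle, 44 mm diameter, 85 mm high; origin under its centre
- coplin_jar: bystander: glass staining jar with green lid, 60 mm diameter, 90 mm high; origin under its centre
- petri_stack: bystander: stack of three culture dishes, 92 mm diameter, 48 mm high; origin under its centre
Not all that is in view belongs to the job. Leave any green look-alike of the part that bears scoop_center alone.

How it is judged:
By the outcome, as a careful person would: the job done as asked, in the order asked, and still so for the second after the job is handed in, with the robot touching nothing.
It also fails if it takes over 72 s, if anything falls off the work surface, if the arm or the gripper's body presses on something with over 40 N, if the wrist force passes 120 N, or if a joint passes its speed limit or range.

## Robot

A 6-joint arm with a two-finger parallel gripper is mounted at the origin on the work surface. World frame = base frame: x ahead of the robot, y to its left, z up, the work surface at z = 0. Lengths are in m, angles in rad, forces in N, time in s.
With the tool pointing down it reaches from about 0.425 to 0.95 m from the base axis. Payload 3.5 kg.
Tool frame: the origin (TCP) lies midway between the tips of the shut fingers; the grasp point (between the pads) lies 19 mm behind it; z points along the fingers, y is the direction in which the jaws open and shut (so a half turn about z gives the same grasp; the last joint's range is limited). The gripper opens to 85 mm and grips with 20 to 120 N. Pads are 22 mm wide; open, the fingers measure 114 mm over their backs; the gripper's body (76 mm by 85 mm) begins 54 mm behind the grasp point. The pads swing forward as they close: fully open they stand 13 mm farther back than shut.
Start: joints at [0.993, 0.286, 1.577, -0, 1.279, -0.15], TCP at [0.28, 0.614, 0.231] pointing down, gripper open.
Joint ranges: [-2.77, 2.77], [-0.9, 2.22], [0.21, 2.48], [-1.53, 4.67], [0.24, 2.81], [-2.84, 2.84]. Speed limits (rad/s): [2.79, 2.79, 3.14, 3.14, 3.14, 3.14].

## Interface

Orientations are given as a unit quaternion [x, y, z, w].
In Python, from plant import ctrl gives the robot as it stands.
- The arm moves only by the tool apply_moves, never from a script. Its argument "moves" is a list that holds one entry, the list of rows, each a list of 7 numbers: the shift along the tool's x, y, z in m, then the turn, a rotation vector about the tool's x, y, z in degrees, then the gripper's target within -1 to 1 (shut at 1, half-way at 0, fully open at -1). In form: [[[tx, ty, tz, ax, ay, az, hand], ...]]. A call has 1 to 12 rows; each row shifts and turns the pose as measured when the row begins, along the tool's axes as they then stand; what a row does not reach is not made up. A row lasts 1/10 s, in which the tool goes at most 50 mm and 8.59 degrees, less where a joint would pass 70% of its speed; a pose out of reach is approached as far as the arm can. A call with a gripper value outside its range is refused whole. The fingers move at their own pace and stop on an object; "force" is the grip in N (left out, the last holds). Time passes only in rows, so rows that do not move let the fingers close. It gives the time, the measured TCP pose, the force and the opening at its end, in the units of the state.
- ctrl.get_state(): the state, without advancing time (a new reading comes with each control period).
- ctrl.read_camera(name): name is "scene" or "top" or "wrist"; returns the picture (400x640x3 uint8, red, green, blue); there is no depth.
- ctrl.get_calibration(name): a dict with "camera_matrix" (3x3 intrinsics, pixels), "k1" (the pictures are not rectified: a ray, as slopes to the right and down, at radius r is drawn at 1 + k1 r^2 times it, then the intrinsics apply), "cam_to_world" (4x4, takes a point from camera to world coordinates). Camera axes: x right, y up, looking along -z (the intrinsics and any distortion apply to the point x, -y, -z); pixel columns grow to the right and rows downward; lengths in m; the calibration is good to about 2 mm. A picture is of the moment at which its call begins: read the wrist's pose just before it. get_calibration takes no time and is no camera call; for the wrist camera it gives the pose at the moment of the call.
- ctrl.sign_off(): hands the job in, once; it reports no verdict.
The state is a dict: "time": time; "qpos": joint angles; "dq": joint speeds; "joint_efforts": joint torques, N m; "eef_pos": TCP position; "tcp_rot": TCP orientation; "contact_force": force on the tool from outside, world axes, zero at the start; "wrist_torque": the same for the moment, N m; "opening": opening from 0.0 (shut) to 1.0 (fully open).
Only numpy, scipy, OpenCV 4.12 (cv2) and the standard library are available. Lean on these libraries where they do the work, as an engineer would, in place of code of your own. Each camera call takes 0.05 s, during which the arm holds its last target. There are 200 camera calls.

## Working session

There is one attempt and no reset: what is moved stays moved. The work goes in short steps, Python scripts to look and compute and a tool call to move; the robot and the scene stay as the last step left them, time stands still between calls to the robot, and variables do not carry over. Pictures are saved under pics/ and viewed, about 8 in all and at most 12, crops included, and the job is handed in when it is done.

Besides the shell and the picture viewer there is one more tool, called after ">>>" as a command line: name --argument value ..., lists and objects as JSON in quotes. apply_moves: Moves the arm, as the interface text tells. Its arguments: {"type":"object","properties":{"moves":{"type":"array","items":{"type":"array","items":{"type":"array","items":{"type":"number"}}}},"force":{"type":"number"}},"required":["moves"]}

```bash
mkdir -p pics; ls; python3 - <<'E'
from plant import ctrl
import cv2
s=ctrl.get_state();print(s)
for n in ("scene","top"):
    im=ctrl.read_camera(n);cv2.imwrite(f"pics/{n}0.png",im[:,:,::-1])
    c=ctrl.get_calibration(n);print(n,c)
E
```

```text
pics
{'time': 0.0, 'qpos': array([ 9.93003092e-01,  2.87169498e-01,  1.57818209e+00,  8.95559105e-07,
        1.27857915e+00, -1.49989738e-01]), 'dq': array([-8.40313140e-04,  1.22660166e-04,  1.72043452e-04,  3.58350461e-05,
        9.37353473e-05,  1.52524626e-03]), 'joint_efforts': array([-2.37711620e-04, -4.05983698e+01, -2.92623925e+01, -1.61875055e-04,
        5.83044399e-03, -1.27270414e-05]), 'eef_pos': array([0.27964477, 0.61362967, 0.22994186]), 'tcp_rot': array([ 2.12274315e-01,  9.77209419e-01, -1.09233953e-03, -4.16478617e-04]), 'contact_force': array([-0.24509662,  0.16419936, -1.03953951]), 'wrist_torque': array([-0.03679854,  0.00782852, -0.01252677]), 'opening': 0.9991476009034199}
scene {'camera_matrix': array([[415.54177249,   0.        , 318.6447852 ],
       [  0.        , 415.54177249, 201.21778377],
       [  0.        ,   0.        ,   1.        ]]), 'k1': 0.019412211074902524, 'cam_to_world': array([[ 0.839265  , -0.31578424,  0.44262239,  1.06060115],
       [ 0.54340666,  0.51489418, -0.66301824, -0.80251857],
       [-0.01853297,  0.79697196,  0.60373192,  0.90989071],
       [ 0.        ,  0.        ,  0.        ,  1.        ]])}
top {'camera_matrix': array([[451.85741436,   0.        , 318.50043352],
       [  0.        , 451.85741436, 197.36517831],
       [  0.        ,   0.        ,   1.        ]]), 'k1': 0.041209447396679526, 'cam_to_world': array([[ 0.02598485,  0.99740143, -0.0671951 ,  0.39435962],
       [-0.9995421 ,  0.02488045, -0.01722084,  0.04648982],
       [-0.01550425,  0.06761181,  0.99759123,  1.35148124],
       [ 0.        ,  0.        ,  0.        ,  1.        ]])}
```

View pics/top0.png

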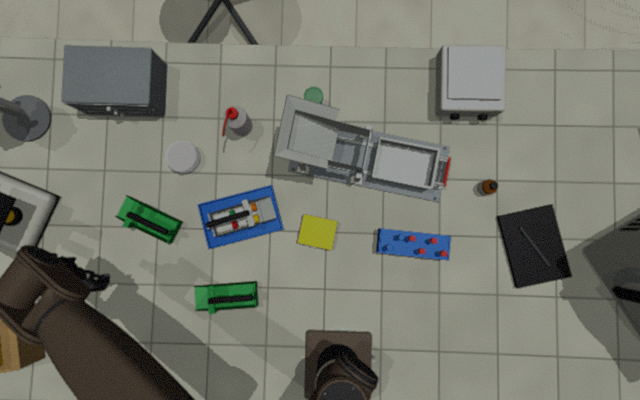

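View pics/scene0.png

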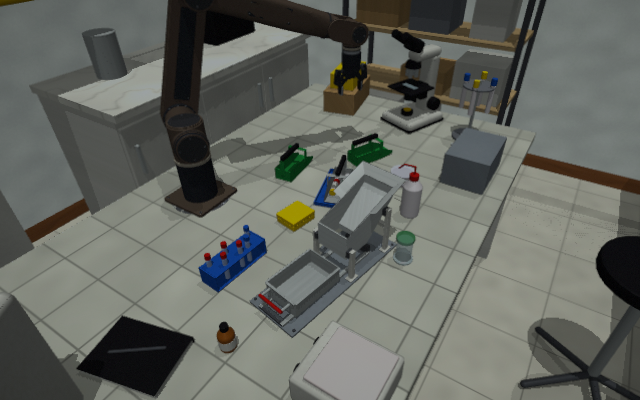

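```bash
cat > h.py <<'E'
import numpy as np, cv2
from plant import ctrl
from scipy.spatial.transform import Rotation as R
def px2w(name,u,v,z,c=None):
    c=c or ctrl.get_calibration(name);K=c["camera_matrix"];T=c["cam_to_world"]
    d=np.array([(u-K[0,2])/K[0,0],(v-K[1,2])/K[1,1]]);p=d.copy()
    for _ in range(20): p=d/(1+c["k1"]*(p@p))
    r=T[:3,:3]@np.array([p[0],-p[1],-1]);o=T[:3,3]
    return o+r*(z-o[2])/r[2]
def w2px(name,P,c=None):
    c=c or ctrl.get_calibration(name);K=c["camera_matrix"];T=c["cam_to_world"]
    q=T[:3,:3].T@(np.asarray(P,float)-T[:3,3]);p=np.array([q[0],-q[1]])/-q[2]
    p=p*(1+c["k1"]*(p@p));return K[:2,:2]@p+K[:2,2]
E
python3 - <<'E'
import cv2
im=cv2.imread("pics/top0.png")[80:260,190:460]
cv2.imwrite("pics/topc.png",cv2.resize(im,None,fx=2.96,fy=2.96,interpolation=cv2.INTER_CUBIC))
E
```

```text
(no output)
```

View pics/topc.png

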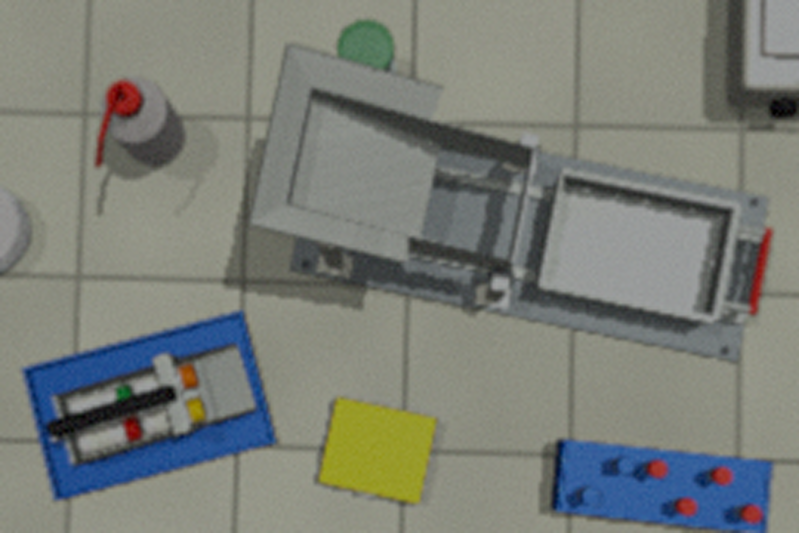

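```bash
python3 - <<'E'
from h import *
def f(n,pts,z):
    for p in pts:print(n,p,np.round(px2w("top",p[0]/2.96+190-.3,p[1]/2.96+80-.3,z)[:2],4))
f("handle",[(770,230),(755,313)],.060)
f("rim",[(560,168),(740,203),(715,322),(538,275)],.07)
f("collar",[(290,44),(250,226),(441,87),(408,257)],.24)
f("tray",[(24,369),(245,313),(276,440),(57,499)],.016)
f("bar",[(50,428),(176,393)],.108)
f("lip",[(236,346),(258,410)],.016)
f("base",[(768,196),(738,360),(292,272)],.005)
f("jar",[(366,45)],.09)
f("bottle",[(125,97)],.19)
f("slidebox",[(337,399),(437,416),(418,502),(319,486)],.037)
f("rack",[(556,440),(772,460)],.06)
E
```

```text
handle (770, 230) [ 0.6052 -0.3036]
handle (755, 313) [ 0.5243 -0.2899]
rim (560, 168) [ 0.6594 -0.0995]
rim (740, 203) [ 0.629  -0.2722]
rim (715, 322) [ 0.5138 -0.2496]
rim (538, 275) [ 0.555  -0.0803]
collar (290, 44) [0.7249 0.1495]
collar (250, 226) [0.5693 0.1784]
collar (441, 87) [0.691  0.0211]
collar (408, 257) [0.5463 0.0453]
tray (24, 369) [0.4546 0.4266]
tray (245, 313) [0.5164 0.2072]
tray (276, 440) [0.3901 0.1721]
tray (57, 499) [0.3262 0.3879]
bar (50, 428) [0.3962 0.3738]
bar (176, 393) [0.4316 0.2579]
lip (236, 346) [0.483  0.2151]
lip (258, 410) [0.4195 0.191 ]
base (768, 196) [ 0.6487 -0.3162]
base (738, 360) [ 0.4822 -0.2878]
base (292, 272) [0.5603 0.1622]
jar (366, 45) [0.7702 0.0904]
bottle (125, 97) [0.689  0.2982]
slidebox (337, 399) [0.4319 0.1114]
slidebox (437, 416) [0.4177 0.0128]
slidebox (418, 502) [0.3334 0.0294]
slidebox (319, 486) [0.3464 0.1266]
rack (556, 440) [ 0.3973 -0.1014]
rack (772, 460) [ 0.3838 -0.3069]
```

```bash
cat >> h.py <<'E'
def Q(head,tilt=0.):
    "tool rot: tool x heading `head` deg, z down; tilt>0 = scoop nose-down (scoop x = -tool x)"
    h=np.radians(head);x=np.array([np.cos(h),np.sin(h),0]);z=np.array([0,0,-1.]);M=np.stack([x,np.cross(z,x),z],1)
    return R.from_matrix(M)*R.from_rotvec([0,-tilt,0],degrees=True)
def plan(wps,p=None,r=None,v=.048,w=8.3):
    s=ctrl.get_state();p=s["eef_pos"] if p is None else p;r=R.from_quat(s["tcp_rot"]) if r is None else r
    for P,q in wps:
        P=np.array(P,float);rv=(r.inv()*q).as_rotvec(degrees=True)
        n=max(1,int(np.ceil(max(np.linalg.norm(P-p)/v,np.linalg.norm(rv)/w))))
        rows=[]
        d=(P-p)/n
        for i in range(n):
            rows.append([*np.round(r.inv().apply(d),4),*np.round(rv/n,2)]);r=r*R.from_rotvec(rv/n,degrees=True)
        p=P;r=q;print(n,"->",P)
        for x in rows:print(str([float(a) for a in x]).replace("-0.0,","0,"),end=",\n")
E
python3 - <<'E'
from h import *
for z in(0,.085):print(px2w("top",488,187 if z==0 else 186,z))
plan([((.47,.25,.33),Q(105)),((.52,-.05,.33),Q(80)),((.558,-.338,.33),Q(80)),((.558,-.338,.045),Q(80))])
E
```

```text
[ 0.52876858 -0.43242525  0.        ]
[ 0.52310848 -0.40229983  0.085     ]
9 -> [0.47 0.25 0.33]
[-0.036, -0.028, -0.0111, -0.01, 0.0, 5.61],
[-0.0386, -0.0244, -0.0111, -0.01, 0.0, 5.61],
[-0.0408, -0.0205, -0.0111, -0.01, 0.0, 5.61],
[-0.0426, -0.0164, -0.0111, -0.01, 0.0, 5.61],
[-0.044, -0.0121, -0.0111, -0.01, 0.0, 5.61],
[-0.0449, -0.0078, -0.0111, -0.01, 0.0, 5.61],
[-0.0455, -0.0034, -0.0111, -0.01, 0.0, 5.61],
[-0.0456, 0.0011, -0.0111, -0.01, 0.0, 5.61],
[-0.0453, 0.0056, -0.0111, -0.01, 0.0, 5.61],
7 -> [ 0.52 -0.05  0.33]
[-0.0432, -0.0042, 0.0, 0.0, 0.0, 3.57],
[-0.0434, -0.0015, 0.0, 0.0, 0.0, 3.57],
[-0.0434, 0.0012, 0.0, 0.0, 0.0, 3.57],
[-0.0433, 0.0039, 0.0, 0.0, 0.0, 3.57],
[-0.0429, 0.0066, 0.0, 0.0, 0.0, 3.57],
[-0.0424, 0.0093, 0.0, 0.0, 0.0, 3.57],
[-0.0418, 0.0119, 0.0, 0.0, 0.0, 3.57],
7 -> [ 0.558 -0.338  0.33 ]
[-0.0396, 0.0125, 0.0, 0.0, 0.0, 0.0],
[-0.0396, 0.0125, 0.0, 0.0, 0.0, 0.0],
[-0.0396, 0.0125, 0.0, 0.0, 0.0, 0.0],
[-0.0396, 0.0125, 0.0, 0.0, 0.0, 0.0],
[-0.0396, 0.0125, 0.0, 0.0, 0.0, 0.0],
[-0.0396, 0.0125, 0.0, 0.0, 0.0, 0.0],
[-0.0396, 0.0125, 0.0, 0.0, 0.0, 0.0],
6 -> [ 0.558 -0.338  0.045]
[0.0, 0.0, 0.0475, 0.0, 0.0, 0.0],
[0.0, 0.0, 0.0475, 0.0, 0.0, 0.0],
[0.0, 0.0, 0.0475, 0.0, 0.0, 0.0],
[0.0, 0.0, 0.0475, 0.0, 0.0, 0.0],
[0.0, 0.0, 0.0475, 0.0, 0.0, 0.0],
[0.0, 0.0, 0.0475, 0.0, 0.0, 0.0],
```

>>> apply_moves --moves '[[[-0.036,-0.028,-0.011,0,0,5.6,1],[-0.039,-0.024,-0.011,0,0,5.6,1],[-0.041,-0.02,-0.011,0,0,5.6,1],[-0.043,-0.016,-0.011,0,0,5.6,1],[-0.044,-0.012,-0.011,0,0,5.6,1],[-0.045,-0.008,-0.011,0,0,5.6,1],[-0.045,-0.003,-0.011,0,0,5.6,1],[-0.045,0.001,-0.011,0,0,5.6,1],[-0.045,0.006,-0.011,0,0,5.6,1]]]'

```text
time: 1.0
eef_pos: [0.468, 0.2392, 0.324]
tcp_rot: [0.618, 0.786, -0.008, -0.001]
contact_force: [-0.2, 0.8, -0.1]
opening: 0.007
```

>>> apply_moves --moves '[[[-0.043,-0.004,0,0,0,3.6,1],[-0.043,-0.001,0,0,0,3.6,1],[-0.043,0.001,0,0,0,3.6,1],[-0.043,0.004,0,0,0,3.6,1],[-0.043,0.007,0,0,0,3.6,1],[-0.042,0.009,0,0,0,3.6,1],[-0.042,0.012,0,0,0,3.6,1],[0,0,0,0,0,0,1]]]'

```text
time: 1.8
eef_pos: [0.5087, -0.0774, 0.3255]
tcp_rot: [0.783, 0.622, -0.008, 0.001]
contact_force: [0.3, 0.5, -1.1]
opening: 0.001
```

```bash
python3 - <<'E'
from h import *
s=ctrl.get_state();print(s["time"],s["eef_pos"],s["qpos"],s["opening"],s["contact_force"])
plan([((.558,-.338,.31),Q(80)),((.558,-.338,.045),Q(80))])
E
```

```text
1.8 [ 0.50868113 -0.07741626  0.32552682] [-0.34124478 -0.12674993  1.84582539 -0.01465345  1.43021987 -0.11119019] 0.0012288795435974396 [ 0.31977136  0.54493372 -1.14014785]
6 -> [ 0.558 -0.338  0.31 ]
[-0.0404, 0.0178, 0.003, -0.09, 0.13, -0.51],
[-0.0406, 0.0175, 0.0029, -0.09, 0.13, -0.51],
[-0.0407, 0.0171, 0.0028, -0.09, 0.13, -0.51],
[-0.0409, 0.0167, 0.0028, -0.09, 0.13, -0.51],
[-0.041, 0.0164, 0.0027, -0.09, 0.13, -0.51],
[-0.0412, 0.016, 0.0027, -0.09, 0.13, -0.51],
6 -> [ 0.558 -0.338  0.045]
[0.0, 0.0, 0.0442, 0.0, 0.0, 0.0],
[0.0, 0.0, 0.0442, 0.0, 0.0, 0.0],
[0.0, 0.0, 0.0442, 0.0, 0.0, 0.0],
[0.0, 0.0, 0.0442, 0.0, 0.0, 0.0],
[0.0, 0.0, 0.0442, 0.0, 0.0, 0.0],
[0.0, 0.0, 0.0442, 0.0, 0.0, 0.0],
```

>>> apply_moves --moves '[[[-0.041,0.018,0.003,0,0.1,-0.5,1],[-0.041,0.017,0.003,0,0.1,-0.5,1],[-0.041,0.017,0.003,0,0.1,-0.5,1],[-0.041,0.017,0.003,0,0.1,-0.5,1],[-0.041,0.016,0.003,0,0.1,-0.5,1],[-0.041,0.016,0.003,0,0.1,-0.5,1],[0,0,0,0,0,0,1]]]'

```text
time: 2.5
eef_pos: [0.5592, -0.3427, 0.3031]
tcp_rot: [0.763, 0.646, -0.003, -0.007]
contact_force: [0.3, 0.2, 0.3]
opening: -0.001
```

```bash
python3 - <<'E'
from h import *
s=ctrl.get_state();print(s["time"],s["eef_pos"],s["qpos"])
im=ctrl.read_camera("wrist");c=ctrl.get_calibration("wrist")
np.save("wc1.npy",c,allow_pickle=True);cv2.imwrite("pics/w1.png",im[:,:,::-1])
plan([((.558,-.338,.045),Q(80))])
for P in [(0.565,-.297,.058)]:print(w2px("wrist",P,c))
E
```

```text
2.5 [ 0.55916528 -0.34265423  0.30309391] [-0.70315219  0.2088613   1.53933461 -0.00288132  1.40795735 -0.53683368]
6 -> [ 0.558 -0.338  0.045]
[0.0001, 0.0003, 0.0431, -0.13, -0.06, 0.1],
[0.0001, 0.0002, 0.0431, -0.13, -0.06, 0.1],
[0.0002, 0.0001, 0.0431, -0.13, -0.06, 0.1],
[0.0002, 0.0, 0.0431, -0.13, -0.06, 0.1],
[0.0003, -0.0001, 0.0431, -0.13, -0.06, 0.1],
[0.0003, -0.0002, 0.0431, -0.13, -0.06, 0.1],
[320.30792081 133.56361719]
```

View pics/w1.png

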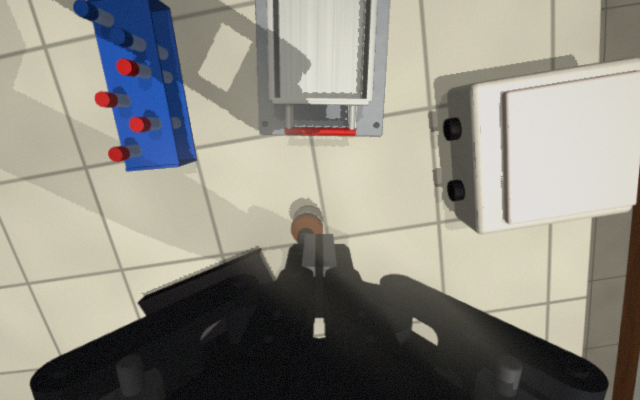

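```bash
python3 - <<'E'
from h import *
c=np.load("wc1.npy",allow_pickle=True).item()
print(px2w("wrist",306,228,.075,c),px2w("wrist",320.5,131,.06,c),px2w("wrist",285,131,.06,c),px2w("wrist",356,131,.06,c))
print(px2w("wrist",258,135,.005,c),px2w("wrist",383,135,.005,c))
E
```

```text
[ 0.52873443 -0.4082834   0.075     ] [ 0.56575609 -0.29393469  0.06      ] [ 0.52333589 -0.28694926  0.06      ] [ 0.6080521  -0.30084664  0.06      ]
[ 0.4782559  -0.28742502  0.005     ] [ 0.64930645 -0.31545474  0.005     ]
```

>>> apply_moves --moves '[[[0,0,0.043,-0.1,0,0.1,1],[0,0,0.043,-0.1,0,0.1,1],[0,0,0.043,-0.1,0,0,1],[0,0,0.043,-0.1,0,0,1],[0,0,0.043,-0.1,0,0,1],[0,0,0.043,-0.1,0,0,1],[0,0,0,0,0,0,1]]]'

```text
time: 3.25
eef_pos: [0.5619, -0.3264, 0.043]
tcp_rot: [0.76, 0.649, 0.004, -0.001]
contact_force: [-0.5, 0.5, -1.0]
opening: -0.0
```

```bash
python3 - <<'E'
from h import *
s=ctrl.get_state();print(s["qpos"])
plan([((.582,-.196,.045),Q(80.5))],v=.02)
E
```

```text
[-0.68526344  0.43757973  1.75291945  0.00990793  0.95193932 -0.53369958]
7 -> [ 0.582 -0.196  0.045]
[0.0188, -0.0001, -0.0001, 0.03, -0.06, 0.07],
[0.0188, -0.0001, -0.0002, 0.03, -0.06, 0.07],
[0.0188, -0.0001, -0.0002, 0.03, -0.06, 0.07],
[0.0188, -0.0001, -0.0002, 0.03, -0.06, 0.07],
[0.0188, -0.0002, -0.0002, 0.03, -0.06, 0.07],
[0.0188, -0.0002, -0.0002, 0.03, -0.06, 0.07],
[0.0188, -0.0002, -0.0003, 0.03, -0.06, 0.07],
```

>>> apply_moves --moves '[[[0.018,0,0,0,0,0.1,1],[0.018,0,0,0,0,0.1,1],[0.018,0,0,0,0,0.1,1],[0.018,0,0,0,0,0.1,1],[0.018,0,0,0,0,0,1],[0.018,0,0,0,0,0,1],[0.018,0,0,0,0,0,1]]]'

```text
time: 3.95
eef_pos: [0.5886, -0.1976, 0.0593]
tcp_rot: [0.761, 0.649, 0.003, 0.012]
contact_force: [-0.4, -3.9, 0.5]
opening: -0.001
```

>>> apply_moves --moves '[[[0.008,0,0,0,0,0,1],[0.008,0,0,0,0,0,1],[0.006,0,0,0,0,0,1]]]'

```text
time: 4.25
eef_pos: [0.5956, -0.171, 0.0653]
tcp_rot: [0.76, 0.65, 0.006, 0.015]
contact_force: [0.3, -0.3, -0.3]
opening: -0.0
```

>>> apply_moves --moves '[[[0,0,-0.04,0,0,0,1],[0,0,-0.04,0,0,0,1],[-0.03,0,-0.04,0,0,0,1],[-0.04,0,-0.02,0,0,0,1],[0,0,0,0,0,0,1]]]'

```text
time: 4.75
eef_pos: [0.5809, -0.2339, 0.2105]
tcp_rot: [0.759, 0.651, 0.007, 0.012]
contact_force: [-0.2, 0.5, 0.4]
opening: -0.001
```

```bash
python3 - <<'E'
from h import *
s=ctrl.get_state();print(s["time"],s["eef_pos"],s["qpos"])
im=ctrl.read_camera("wrist");c=ctrl.get_calibration("wrist")
np.save("wc2.npy",c,allow_pickle=True);cv2.imwrite("pics/w2.png",im[:,:,::-1])
E
```

```text
4.75 [ 0.58092318 -0.23393118  0.2105216 ] [-0.54684803  0.18249398  1.73936276  0.00588111  1.19184188 -0.39700326]
```

View pics/w2.png

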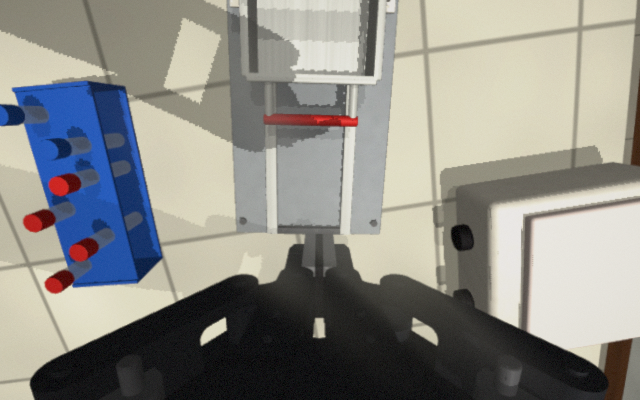

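```bash
python3 - <<'E'
from h import *
c=np.load("wc2.npy",allow_pickle=True).item()
b=px2w("wrist",311,121,.058,c);print(b,px2w("wrist",265,121,.058,c),px2w("wrist",357,122,.058,c))
b0=np.array([.5657,-.2939]);print(np.linalg.norm(b[:2]-b0),np.degrees(np.arctan2(*(b[:2]-b0)[::-1])))
d=np.array([np.cos(np.radians(80.4)),np.sin(np.radians(80.4))])
p=b[:2]-.045*d;print(p)
plan([((*p,.21),Q(80.5)),((*p,.04),Q(80.5)),((*(p+.09*d),.04),Q(80.5))],v=.03)
E
```

```text
[ 0.58665198 -0.17374132  0.058     ] [ 0.54539214 -0.16743321  0.058     ] [ 0.62809991 -0.18090241  0.058     ]
0.12197169281878928 80.10882219055311
[ 0.57914739 -0.21811114]
1 -> [ 0.57914739 -0.21811114  0.21      ]
[0.0133, -0.0037, -0.001, 1.5, 0.18, 0.84],
6 -> [ 0.57914739 -0.21811114  0.04      ]
[0.0, 0.0, 0.0283, 0.0, 0.0, 0.0],
[0.0, 0.0, 0.0283, 0.0, 0.0, 0.0],
[0.0, 0.0, 0.0283, 0.0, 0.0, 0.0],
[0.0, 0.0, 0.0283, 0.0, 0.0, 0.0],
[0.0, 0.0, 0.0283, 0.0, 0.0, 0.0],
[0.0, 0.0, 0.0283, 0.0, 0.0, 0.0],
4 -> [ 0.59415658 -0.1293715   0.04      ]
[0.0225, 0.0, 0.0, 0.0, 0.0, 0.0],
[0.0225, 0.0, 0.0, 0.0, 0.0, 0.0],
[0.0225, 0.0, 0.0, 0.0, 0.0, 0.0],
[0.0225, 0.0, 0.0, 0.0, 0.0, 0.0],
```

>>> apply_moves --moves '[[[0.013,-0.004,0,1.5,0.2,0.8,1],[0,0,0.03,0,0,0,1],[0,0,0.03,0,0,0,1],[0,0,0.03,0,0,0,1],[0,0,0.03,0,0,0,1],[0,0,0.03,0,0,0,1],[0,0,0.02,0,0,0,1],[0,0,0,0,0,0,1]]]'

```text
time: 5.6
eef_pos: [0.5752, -0.2041, 0.0256]
tcp_rot: [0.763, 0.646, 0.001, -0.009]
contact_force: [-0.4, 0.0, -0.1]
opening: 0.0
```

>>> apply_moves --moves '[[[0.01,0,0.001,0,0,0,1],[0.01,0,0.001,0,0,0,1],[0,0,0,0,0,0,1]]]'

```text
time: 5.9
eef_pos: [0.5785, -0.1814, 0.024]
tcp_rot: [0.763, 0.646, 0.001, -0.01]
contact_force: [-0.8, -0.4, 0.3]
opening: -0.003
```

>>> apply_moves --moves '[[[0.01,0,-0.005,0,0,0,1],[0.01,0,-0.005,0,0,0,1]]]'

```text
time: 6.1
eef_pos: [0.5791, -0.1752, 0.0318]
tcp_rot: [0.759, 0.651, -0.011, 0.002]
contact_force: [-4.5, -53.7, -39.4]
opening: 0.001
```

>>> apply_moves --moves '[[[0.008,0,0,0,0,0,1]]]'

```text
time: 6.2
eef_pos: [0.5788, -0.1762, 0.0322]
tcp_rot: [0.757, 0.653, -0.018, 0.008]
contact_force: [-9.4, -23.7, 0.9]
opening: -0.002
```

>>> apply_moves --moves '[[[0.006,0,0,0,0,0,1]]]'

```text
time: 6.3
eef_pos: [0.5786, -0.1767, 0.0328]
tcp_rot: [0.756, 0.654, -0.022, 0.012]
contact_force: [-4.2, -15.0, -5.8]
opening: -0.001
```

>>> apply_moves --moves '[[[-0.03,0,0,0,0,0,1],[-0.03,0,-0.03,0,0,0,1],[-0.02,0,-0.045,0,0,0,1],[0,0,-0.045,0,0,0,1],[0,0,-0.045,0,0,0,1],[0,0,-0.02,0,0,0,1],[0,0,0,0,0,0,1]]]'

```text
time: 7.0
eef_pos: [0.5719, -0.2494, 0.2384]
tcp_rot: [0.758, 0.652, -0.018, 0.017]
contact_force: [0.5, -0.4, 0.2]
opening: -0.0
```

```bash
python3 - <<'E'
from h import *
s=ctrl.get_state();print(s["time"],s["eef_pos"],s["qpos"])
im=ctrl.read_camera("wrist");c=ctrl.get_calibration("wrist")
np.save("wc3.npy",c,allow_pickle=True);cv2.imwrite("pics/w3.png",im[:,:,::-1])
a=im[:240].astype(int);m=(a[...,0]>140)&(a[...,1]<60)&(a[...,2]<60);m[:,:230]=0;ys,xs=np.nonzero(m);
u,v=(xs.min()+xs.max())/2,ys.mean();print(u,v,xs.min(),xs.max(),px2w("wrist",u,v,.06,c))
t=ctrl.read_camera("top")[80:260,190:460,::-1]
cv2.imwrite("pics/m3.png",np.vstack([cv2.resize(im[:200,:,::-1],(640,200)),cv2.resize(t,(600,400),interpolation=cv2.INTER_CUBIC)[:, :].copy() if 0 else cv2.copyMakeBorder(cv2.resize(t,(585,390),interpolation=cv2.INTER_CUBIC),0,0,0,55,cv2.BORDER_CONSTANT)]))
E
```

```text
7.0 [ 0.5719282  -0.24943617  0.23838449] [-0.55571631  0.16262741  1.71040327 -0.0468883   1.24756823 -0.39078323]
322.5 79.5026455026455 279 366 [ 0.58859454 -0.16256711  0.06      ]
```

View pics/m3.png

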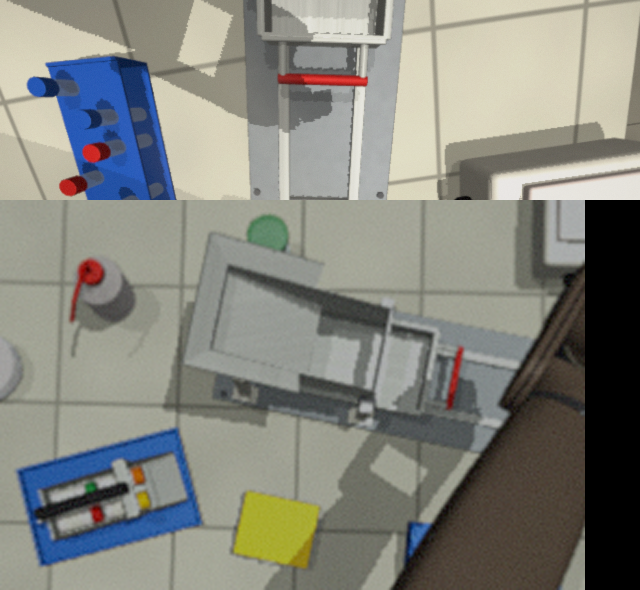

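```bash
python3 - <<'E'
from h import *
d=np.array([np.cos(np.radians(80.4)),np.sin(np.radians(80.4))]);b=np.array([.5886,-.1626])
for z in(.152,.227):
  for u,v in((388,302),(372,402)):
    w=px2w("top",190+u/2.167,80+(v-200)/2.167,z);print(z,w,(w[:2]-b)@d)
# collar points relative to bar (lower pic and first crop)
for u,v in((290,44),(250,226)):
    w=px2w("top",u/2.96+190-.3,v/2.96+80-.3,.24);print(w,(w[:2]-b)@d)
# wrist: base corners first picture
c=np.load("wc1.npy",allow_pickle=True).item()
for u,v in((258,135),(383,135)):print((px2w("wrist",u,v,.005,c)[:2]-b)@d)
E
```

```text
0.152 [ 0.66733023 -0.06336806  0.152     ] 0.11097204101010631
0.152 [ 0.54251364 -0.04615682  0.152     ] 0.10712675520845115
0.227 [ 0.65026219 -0.05649897  0.227     ] 0.11489851737341815
0.227 [ 0.53325001 -0.0403639   0.227     ] 0.11129366587414749
[0.72492742 0.14946428 0.24      ] 0.33042929345930533
[0.56926622 0.17843005 0.24      ] 0.3330300033813946
-0.14147892253820443
-0.14059023234459922
```

```bash
python3 - <<'E'
from h import *
plan([((.581,-.207,.22),Q(80.4)),((.581,-.207,.048),Q(80.4))],v=.043)
E
```

```text
2 -> [ 0.581 -0.207  0.22 ]
[0.0217, 0.0021, 0.0061, -0.1, 1.35, 0.5],
[0.0216, 0.0019, 0.0066, -0.1, 1.35, 0.5],
4 -> [ 0.581 -0.207  0.048]
[0.0, 0.0, 0.043, 0.0, 0.0, 0.0],
[0.0, 0.0, 0.043, 0.0, 0.0, 0.0],
[0.0, 0.0, 0.043, 0.0, 0.0, 0.0],
[0.0, 0.0, 0.043, 0.0, 0.0, 0.0],
```

>>> apply_moves --moves '[[[0.021,0.002,0.006,0,1.35,0.5,1],[0.02,0.002,0.006,0,1.35,0.5,1],[0,0,0.043,0,0,0,1],[0,0,0.043,0,0,0,1],[0,0,0.043,0,0,0,1],[0,0,0.035,0,0,0,1],[0,0,0,0,0,0,1]]]'

```text
time: 7.8
eef_pos: [0.5742, -0.1917, 0.0361]
tcp_rot: [0.764, 0.645, -0.001, -0.015]
contact_force: [-0.4, 0.5, 0.0]
opening: 0.001
```

>>> apply_moves --moves '[[[0.007,0,0,0,0,0,1],[0.007,0,0,0,0,0,1]]]'

```text
time: 8.0
eef_pos: [0.5757, -0.1753, 0.0349]
tcp_rot: [0.764, 0.645, -0.001, -0.017]
contact_force: [-0.6, -0.9, 0.0]
opening: 0.001
```

>>> apply_moves --moves '[[[0.006,0,0,0,0,0,1]]]'

```text
time: 8.1
eef_pos: [0.5761, -0.1744, 0.0354]
tcp_rot: [0.762, 0.647, -0.006, -0.012]
contact_force: [-7.7, -33.6, -13.0]
opening: 0.0
```

>>> apply_moves --moves '[[[-0.03,0,0,0,0,0,1],[-0.03,0,-0.03,0,0,0,1],[-0.02,0,-0.045,0,0,0,1],[0,0,-0.048,0,0,0,1],[0,0,-0.048,0,0,0,1],[0,0,-0.048,0,0,0,1],[0,0,-0.048,0,0,0,1],[0,0,-0.02,0,0,0,1],[0,0,0,0,0,0,1]]]'

```text
time: 9.0
eef_pos: [0.5732, -0.255, 0.3506]
tcp_rot: [0.761, 0.648, -0.001, 0.004]
contact_force: [0.3, -1.2, 0.1]
opening: 0.004
```

```bash
cat > kin.py <<'E'
import numpy as np
from scipy.optimize import least_squares
from scipy.spatial.transform import Rotation as R
LO=np.array([-2.77,-.9,.21,-1.53,.24,-2.84]);HI=np.array([2.77,2.22,2.48,4.67,2.81,2.84])
def fk(q,a):
    h,a2,a3,e,d,d6,x0=a
    r=R.from_euler("z",q[0]);p=r.apply([x0,d,h])
    r=r*R.from_euler("y",q[1]);p=p+r.apply([0,0,a2]);r=r*R.from_euler("y",q[2]);p=p+r.apply([e,0,a3])
    r=r*R.from_euler("z",S[0]*q[3])*R.from_euler("y",q[4]);p=p+r.apply([0,0,d6]);r=r*R.from_euler("z",S[1]*q[5]+np.pi/2)
    return p,r
S=[1,1]
D=[([.993,.28717,1.57818,0,1.27858,-.14999],[.27964,.61363,.22994]),
([-.34124,-.12675,1.84583,-.01465,1.43022,-.11119],[.50868,-.07742,.32553]),
([-.70315,.20886,1.53933,-.00288,1.40796,-.53683],[.55917,-.34265,.30309]),
([-.68526,.43758,1.75292,.00991,.95194,-.5337],[.5619,-.3264,.043]),
([-.54685,.18249,1.73936,.00588,1.19184,-.397],[.58092,-.23393,.21052]),
([-.55572,.16263,1.7104,-.04689,1.24757,-.39078],[.57193,-.24944,.23838])]
f=lambda a:np.concatenate([fk(q,a)[0]-p for q,p in D]+[1e-3*(a-[.3,.4,.4,0,.1,.25,0])])
A=least_squares(f,[.3,.4,.4,0,.1,.25,0]).x
def ik(P,q,q0):
    def g(x):
        p,r=fk(x,A);return np.concatenate([(p-P)*5,(r.inv()*q).as_rotvec()])
    s=least_squares(g,np.clip(q0,LO+.01,HI-.01),bounds=(LO,HI));return s.x,np.abs(s.fun).max()
E
python3 - <<'E'
from h import *;import kin
from kin import *
s=ctrl.get_state();print(s["time"],s["eef_pos"],s["tcp_rot"],s["qpos"])
print(A.round(4),np.abs(f(A)[:18]).max())
for a in(1,-1):
  for b in(1,-1):
    kin.S[:]=[a,b];p,r=fk(s["qpos"],A);print(a,b,p,r.as_quat(),(r.inv()*R.from_quat(s["tcp_rot"])).as_rotvec(degrees=True))
E
```

```text
9.0 [ 0.57316333 -0.25502604  0.35064254] [ 0.76143296  0.64822814 -0.00098117  0.00437766] [-0.57842599  0.11358189  1.56225742 -0.00438924  1.45791309 -0.4176798 ]
[0.2401 0.443  0.5725 0.0205 0.1009 0.2491 0.    ] 1.2107655725013267e-05
1 1 [ 0.57315204 -0.25502186  0.3506362 ] [ 0.76143296  0.64822814 -0.00098117  0.00437766] [ 2.03754284e-15  1.11940616e-14 -3.81443317e-14]
1 -1 [ 0.57315204 -0.25502186  0.3506362 ] [9.58922309e-01 2.83633353e-01 8.78939271e-04 4.39932681e-03] [ 6.67782812e-15  9.77367948e-15 -4.78625793e+01]
-1 1 [ 0.57433999 -0.25320243  0.3506362 ] [0.76174229 0.64786462 0.00320314 0.0031411 ] [ 0.20272636 -0.45680438 -0.0566563 ]
-1 -1 [ 0.57433999 -0.25320243  0.3506362 ] [0.95905758 0.2831756  0.00420193 0.00157174] [ 9.67204053e-15 -5.14636519e-01 -4.79189249e+01]
```

```bash
cat >> h.py <<'E'
M=np.array([.633,.089]);DH=80.4;dd=np.array([np.cos(np.radians(DH)),np.sin(np.radians(DH)),0])
def pour(t,ly,lz,lx=0.,head=DH):
    "TCP pose with scoop tilt t deg, lip at chute (lx,ly), height lz; scoop x = -tool x"
    q=Q(head,t);cx=np.array([dd[1],-dd[0],0]);lip=np.array([*M,0])+ly*dd+lx*cx+[0,0,lz]
    # scoop axes in tool: x=-tx, z=-tz ; lip rel grip: +110 x, -82 z ; tcp = grip + .019 tz
    return lip-q.apply([-.110,0,.082])+q.apply([0,0,.019]),q
E
python3 - <<'E'
from h import *;from kin import *
g=np.array([.414,.316,.079]);q0=np.array([.5,.2,1.7,0,1.2,0.1])
def go(P,q,l):
    global q0
    q0,e=ik(P,q,q0);print(l,P.round(3),q0.round(2),round(e,4))
go(g+[0,0,.2],Q(107),"above");go(g,Q(107),"grip");go(g+[0,0,.28],Q(107),"lift")
for t,lz in((0,.30),(15,.29),(30,.25),(45,.235),(55,.225),(60,.225)):go(*pour(t,.015,lz),t)
E
```

```text
above [0.414 0.316 0.279] [ 0.46 -0.09  1.9  -0.    1.34  0.16] 0.0
grip [0.414 0.316 0.079] [ 0.46  0.13  2.06 -0.    0.95  0.16] 0.0
lift [0.414 0.316 0.359] [ 0.46 -0.13  1.79 -0.    1.48  0.16] 0.0
0 [0.654 0.212 0.363] [0.17 0.25 1.38 0.   1.51 0.33] 0.0
15 [0.656 0.225 0.322] [ 0.27  0.35  1.34 -0.24  1.56  0.45] 0.0
30 [0.657 0.229 0.25 ] [ 0.35  0.49  1.34 -0.45  1.59  0.57] 0.0
45 [0.656 0.224 0.202] [ 0.4   0.62  1.31 -0.64  1.67  0.65] 0.0
55 [0.655 0.217 0.171] [ 0.42  0.71  1.3  -0.76  1.74  0.7 ] 0.0
60 [0.654 0.212 0.161] [ 0.43  0.75  1.29 -0.82  1.78  0.72] 0.0
```

```bash
sed -i 's/\[0,-tilt,0\]/[0,tilt,0]/' h.py; python3 - <<'E'
from h import *;from kin import *
for head in (DH,DH+15,DH+30):
  q0=np.array([.17,.25,1.38,0,1.51,.33])
  for t,lz in((0,.30),(15,.29),(30,.25),(45,.235),(55,.225),(60,.225)):
    P,q=pour(t,.015,lz,head=head);q0,e=ik(P,q,q0);print(t,P.round(3),q0.round(2),round(e,4))
plan([((.54,.05,.38),Q(95)),((.414,.316,.30),Q(107))])
E
```

```text
0 [0.654 0.212 0.363] [ 0.17  0.25  1.38 -0.    1.51  0.33] 0.0
15 [0.651 0.192 0.379] [0.04 0.17 1.46 0.26 1.46 0.19] 0.0
30 [0.646 0.167 0.36 ] [-0.09  0.13  1.59  0.53  1.41 -0.01] 0.0
45 [0.641 0.137 0.357] [-0.23  0.11  1.68  0.79  1.45 -0.2 ] 0.0
55 [0.637 0.115 0.351] [-0.31  0.13  1.73  0.95  1.51 -0.32] 0.0
60 [0.636 0.104 0.352] [-0.35  0.15  1.75  1.02  1.56 -0.37] 0.0
0 [0.625 0.213 0.363] [0.18 0.19 1.46 0.   1.5  0.08] 0.0
15 [0.627 0.193 0.379] [ 0.04  0.15  1.48  0.26  1.52 -0.06] 0.0
30 [0.63  0.167 0.36 ] [-0.09  0.16  1.55  0.51  1.54 -0.23] 0.0
45 [0.632 0.137 0.357] [-0.22  0.2   1.59  0.74  1.63 -0.37] 0.0
55 [0.634 0.115 0.351] [-0.29  0.24  1.6   0.87  1.71 -0.45] 0.0
60 [0.635 0.104 0.352] [-0.32  0.27  1.61  0.94  1.75 -0.48] 0.0
0 [0.597 0.207 0.363] [ 0.17  0.12  1.53  0.    1.49 -0.18] 0.0
15 [0.604 0.188 0.379] [ 0.04  0.14  1.5   0.25  1.59 -0.32] 0.0
30 [0.613 0.164 0.36 ] [-0.08  0.2   1.51  0.47  1.66 -0.45] 0.0
45 [0.624 0.135 0.357] [-0.19  0.28  1.49  0.67  1.79 -0.54] 0.0
55 [0.631 0.115 0.351] [-0.25  0.35  1.48  0.79  1.89 -0.58] 0.0
60 [0.635 0.104 0.352] [-0.28  0.38  1.46  0.84  1.94 -0.59] 0.0
7 -> [0.54 0.05 0.38]
[0.0422, -0.0116, -0.0046, 0.04, 0.06, -2.03],
[0.0426, -0.0101, -0.0045, 0.04, 0.06, -2.03],
[0.043, -0.0086, -0.0045, 0.04, 0.06, -2.03],
[0.0432, -0.0071, -0.0044, 0.04, 0.06, -2.03],
[0.0435, -0.0055, -0.0043, 0.04, 0.06, -2.03],
[0.0436, -0.004, -0.0043, 0.04, 0.06, -2.03],
[0.0438, -0.0025, -0.0042, 0.04, 0.06, -2.03],
7 -> [0.414 0.316 0.3  ]
[0.0394, -0.0146, 0.0114, 0.0, 0.0, -1.71],
[0.0398, -0.0134, 0.0114, 0.0, 0.0, -1.71],
[0.0402, -0.0122, 0.0114, 0.0, 0.0, -1.71],
[0.0406, -0.011, 0.0114, 0.0, 0.0, -1.71],
[0.0409, -0.0098, 0.0114, 0.0, 0.0, -1.71],
[0.0412, -0.0086, 0.0114, 0.0, 0.0, -1.71],
[0.0414, -0.0073, 0.0114, 0.0, 0.0, -1.71],
```

>>> apply_moves --moves '[[[0.042,-0.012,-0.005,0,0,-2,1],[0.043,-0.01,-0.005,0,0,-2,0],[0.043,-0.009,-0.005,0,0,-2,-1],[0.043,-0.007,-0.005,0,0,-2,-1],[0.043,-0.005,-0.005,0,0,-2,-1],[0.043,-0.004,-0.005,0,0,-2,-1],[0.043,-0.002,-0.005,0,0,-2,-1]]]'

```text
time: 9.7
eef_pos: [0.5367, 0.0576, 0.3827]
tcp_rot: [0.676, 0.737, -0.0, 0.006]
contact_force: [0.8, -0.3, -0.3]
opening: 0.987
```

>>> apply_moves --moves '[[[0.039,-0.015,0.011,0,0,-1.7,-1],[0.04,-0.013,0.011,0,0,-1.7,-1],[0.04,-0.012,0.011,0,0,-1.7,-1],[0.041,-0.011,0.011,0,0,-1.7,-1],[0.03,-0.01,0.011,0,0,-1.7,-1],[0,0,0,0,0,0,-1]]]'

```text
time: 10.3
eef_pos: [0.4399, 0.2496, 0.3211]
tcp_rot: [0.614, 0.789, 0.001, 0.006]
contact_force: [-0.0, 0.0, -0.3]
opening: 1.003
```

```bash
python3 - <<'E'
from h import *
s=ctrl.get_state();print(s["time"],s["eef_pos"],R.from_quat(s["tcp_rot"]).as_matrix()[:,0],s["opening"])
im=ctrl.read_camera("wrist");c=ctrl.get_calibration("wrist")
np.save("wc4.npy",c,allow_pickle=True);cv2.imwrite("pics/w4.png",im[:,:,::-1])
print(w2px("wrist",(.414,.316,.108),c))
E
```

```text
10.3 [0.43992123 0.24964679 0.32109593] [-0.24608677  0.9692143  -0.00805838] 1.0029489052599019
[308.17920495 105.79434834]
```

View pics/w4.png

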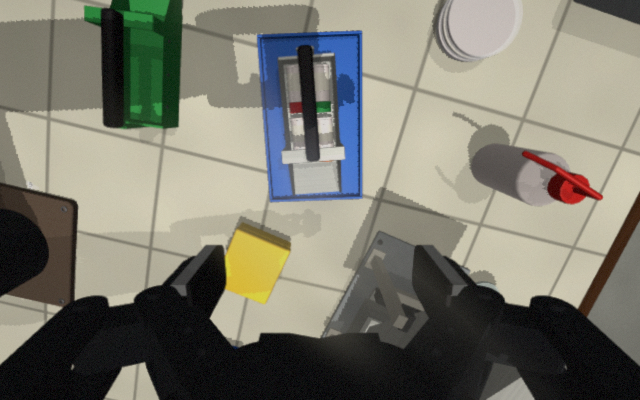

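```bash
python3 - <<'E'
from h import *
c=np.load("wc4.npy",allow_pickle=True).item()
a,b=px2w("wrist",305.5,46,.106,c),px2w("wrist",313,160,.106,c);print(a,b,(a+b)/2,np.linalg.norm(a-b),np.degrees(np.arctan2(*(a-b)[1::-1])))
for u,v in((259,32),(361,31),(363,198),(271,201)):print("tray",px2w("wrist",u,v,.016,c)[:2])
t=[px2w("wrist",u,v,.016,c)[:2] for u,v in((259,32),(361,31),(363,198),(271,201))];print(np.mean(t,0),[np.linalg.norm(t[i]-t[i-1]) for i in range(4)])
m=(a+b)/2;H=np.degrees(np.arctan2(*(a-b)[1::-1]))
plan([((*m[:2],.28),Q(H)),((*m[:2],.079),Q(H))])
E
```

```text
[0.39682138 0.3741563  0.106     ] [0.43350622 0.25928046 0.106     ] [0.4151638  0.31671838 0.106     ] 0.12059119026864144 107.71054150791178
tray [0.3274653  0.39139678]
tray [0.45583725 0.4253777 ]
tray [0.52176284 0.20915877]
tray [0.39021764 0.17137986]
[0.42382076 0.29932828] [np.float64(0.2287909529537699), np.float64(0.13279330088270627), np.float64(0.22604603316900848), np.float64(0.13686264986212426)]
2 -> [0.4151638  0.31671838 0.28      ]
[0.0364, -0.0044, 0.0206, 0.28, 0.26, -1.77],
[0.0364, -0.0032, 0.0208, 0.28, 0.26, -1.77],
5 -> [0.4151638  0.31671838 0.079     ]
[0.0, 0.0, 0.0402, 0.0, 0.0, 0.0],
[0.0, 0.0, 0.0402, 0.0, 0.0, 0.0],
[0.0, 0.0, 0.0402, 0.0, 0.0, 0.0],
[0.0, 0.0, 0.0402, 0.0, 0.0, 0.0],
[0.0, 0.0, 0.0402, 0.0, 0.0, 0.0],
```

>>> apply_moves --moves '[[[0.036,-0.004,0.021,0.3,0.3,-1.6,-1],[0.036,-0.003,0.021,0.3,0.2,-1.6,-1],[0,0,0.04,0,0,0,-1],[0,0,0.04,0,0,0,-1],[0,0,0.03,0,0,0,-1],[0,0,0,0,0,0,-1]]]'

```text
time: 10.95
eef_pos: [0.4207, 0.316, 0.1692]
tcp_rot: [0.594, 0.804, 0.004, 0.004]
contact_force: [-0.9, -0.1, -0.8]
opening: 0.997
```

```bash
python3 - <<'E'
from h import *
s=ctrl.get_state();print(s["time"],s["eef_pos"])
plan([((.415,.317,.079),Q(107.4))],v=.025)
E
```

```text
10.95 [0.42069943 0.31598596 0.16923631]
4 -> [0.415 0.317 0.079]
[0.0007, -0.0015, 0.0225, 0.17, 0.02, -0.08],
[0.0007, -0.0015, 0.0225, 0.17, 0.02, -0.08],
[0.0007, -0.0014, 0.0226, 0.17, 0.02, -0.08],
[0.0007, -0.0014, 0.0226, 0.17, 0.02, -0.08],
```

>>> apply_moves --moves '[[[0.001,-0.002,0.0225,0.2,0,0,-1],[0.001,-0.002,0.0225,0.2,0,0,-1],[0.001,-0.001,0.0225,0.2,0,0,-1],[0.001,-0.001,0.02,0.1,0,0,-1],[0,0,0,0,0,0,-1]]]'

```text
time: 11.45
eef_pos: [0.4233, 0.3177, 0.0891]
tcp_rot: [0.597, 0.802, 0.006, 0.004]
contact_force: [-0.1, -0.9, -0.1]
opening: 0.997
```

```bash
python3 - <<'E'
from h import *
s=ctrl.get_state();print(s["time"],s["eef_pos"])
plan([((.415,.317,.079),Q(107.4))],v=.025)
E
```

```text
11.45 [0.42331144 0.31773612 0.08913321]
1 -> [0.415 0.317 0.079]
[0.0017, -0.0083, 0.01, 0.82, -0.01, -0.72],
```

>>> apply_moves --moves '[[[0.002,-0.008,0.01,0.8,0,-0.7,-1],[0,0,0,0,0,0,-1]]]'

```text
time: 11.65
eef_pos: [0.4176, 0.3177, 0.0822]
tcp_rot: [0.592, 0.806, 0.002, 0.001]
contact_force: [-0.5, -0.2, -1.0]
opening: 0.997
```

```bash
python3 - <<'E'
from h import *
s=ctrl.get_state();print(s["time"],s["eef_pos"])
plan([((.415,.317,.079),Q(107.4))],v=.025)
E
```

```text
11.65 [0.41764983 0.31769525 0.08221693]
1 -> [0.415 0.317 0.079]
[0.0001, -0.0028, 0.0032, 0.28, -0.05, -0.06],
```

>>> apply_moves --moves '[[[0,-0.003,0.004,0.3,0,0,-1],[0,0,0,0,0,0,0],[0,0,0,0,0,0,1],[0,0,0,0,0,0,1],[0,0,0,0,0,0,1],[0,0,0,0,0,0,1],[0,0,0,0,0,0,1]]]' --force 110

```text
time: 12.35
eef_pos: [0.4166, 0.3179, 0.0818]
tcp_rot: [0.592, 0.806, 0.003, 0.001]
contact_force: [0.7, -0.1, -1.5]
opening: 0.166
```

```bash
python3 - <<'E'
from h import *
s=ctrl.get_state();print(s["time"],s["eef_pos"],R.from_quat(s["tcp_rot"]).as_matrix()[:,0])
plan([((.415,.317,.2),Q(107.4))],v=.03)
E
```

```text
12.35 [0.41663871 0.31791861 0.08183663] [-0.29819759  0.95450173  0.00215369]
4 -> [0.415 0.317 0.2  ]
[0, -0.0003, -0.0295, 0.08, -0.03, -0.01],
[0, -0.0003, -0.0295, 0.08, -0.03, -0.01],
[-0.0001, -0.0004, -0.0295, 0.08, -0.03, -0.01],
[-0.0001, -0.0004, -0.0295, 0.08, -0.03, -0.01],
```

>>> apply_moves --moves '[[[0,0,-0.01,0,0,0,1],[0,0,-0.02,0,0,0,1],[0,0,-0.025,0,0,0,1],[0,0,-0.025,0,0,0,1],[0,0,-0.02,0,0,0,1],[0,0,0,0,0,0,1]]]'

```text
time: 12.95
eef_pos: [0.4124, 0.3156, 0.1818]
tcp_rot: [0.592, 0.806, -0.002, -0.002]
contact_force: [0.8, 0.6, -3.1]
opening: 0.167
```

```bash
python3 - <<'E'
from h import *
s=ctrl.get_state();print(s["time"],s["eef_pos"],s["contact_force"],s["wrist_torque"],s["opening"],s["qpos"])
im=ctrl.read_camera("scene");cv2.imwrite("pics/s5.png",cv2.resize(im[100:270,200:460,::-1],None,fx=3,fy=3,interpolation=cv2.INTER_CUBIC))
plan([((.44,.32,.36),Q(107.4)),((*pour(0,.015,.32)[0],),Q(DH))],v=.04,w=5)
E
```

```text
12.95 [0.41241726 0.3156282  0.18176044] [ 0.78297355  0.56325104 -3.10090976] [ 0.17393219 -0.06771474 -0.00068383] 0.16749064965265187 [ 4.57068978e-01 -7.84407258e-03  1.99859798e+00  1.40637192e-03
  1.15687124e+00  1.54015483e-01]
5 -> [0.44 0.32 0.36]
[-0.0008, 0.0054, -0.0361, -0.1, 0.0, -0.01],
[-0.0008, 0.0055, -0.036, -0.1, 0.0, -0.01],
[-0.0008, 0.0055, -0.036, -0.1, 0.0, -0.01],
[-0.0008, 0.0056, -0.036, -0.1, 0.0, -0.01],
[-0.0008, 0.0057, -0.036, -0.1, 0.0, -0.01],
7 -> [0.65384609 0.2122495  0.383     ]
[-0.0238, 0.0245, -0.0033, 0.0, 0.0, 3.86],
[-0.0221, 0.0261, -0.0033, 0.0, 0.0, 3.86],
[-0.0203, 0.0275, -0.0033, 0.0, 0.0, 3.86],
[-0.0184, 0.0288, -0.0033, 0.0, 0.0, 3.86],
[-0.0164, 0.03, -0.0033, 0.0, 0.0, 3.86],
[-0.0144, 0.031, -0.0033, 0.0, 0.0, 3.86],
[-0.0123, 0.0319, -0.0033, 0.0, 0.0, 3.86],
```

View pics/s5.png

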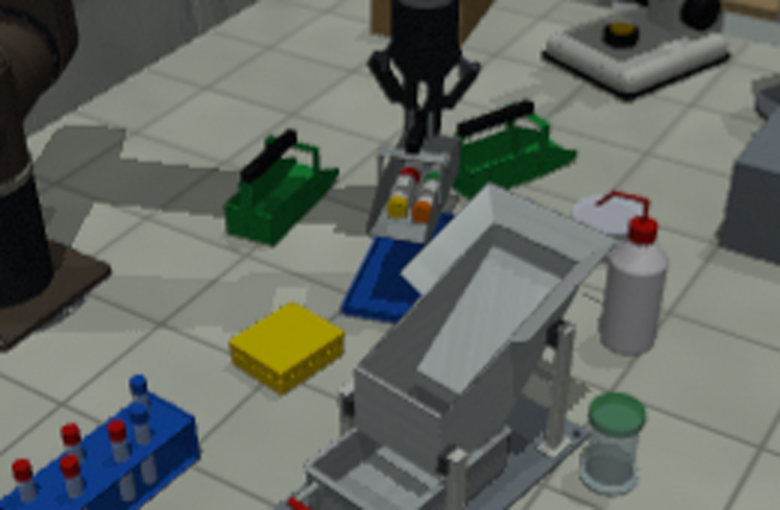

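>>> apply_moves --moves '[[[-0.001,0.005,-0.036,0,0,0,1],[-0.001,0.005,-0.036,0,0,0,1],[-0.001,0.005,-0.036,0,0,0,1],[-0.001,0.005,-0.036,0,0,0,1],[-0.001,0.005,-0.03,0,0,0,1],[-0.012,0.014,-0.01,0,0,2,1],[-0.022,0.025,-0.004,0,0,3.9,1],[-0.02,0.027,-0.004,0,0,3.9,1],[-0.018,0.029,-0.004,0,0,3.9,1],[-0.016,0.03,-0.004,0,0,3.9,1],[-0.014,0.031,-0.004,0,0,3.9,1],[-0.012,0.03,0,0,0,3.9,1]]]'

```text
time: 14.2
eef_pos: [0.6361, 0.2219, 0.3544]
tcp_rot: [0.759, 0.651, -0.026, -0.011]
contact_force: [0.1, 1.2, -3.1]
opening: 0.168
```

```bash
python3 - <<'E'
from h import *
s=ctrl.get_state();print(s["time"],s["eef_pos"],s["contact_force"],R.from_quat(s["tcp_rot"]).as_matrix()[:,[0,2]].T.round(3),s["opening"])
plan([pour(0,.015,.31),pour(22,.015,.285)],v=.04,w=4.5)
E
```

```text
14.2 [0.63614588 0.22185668 0.35443596] [ 0.07160932  1.15017301 -3.11903243] [[ 0.151  0.988 -0.025]
 [-0.053 -0.018 -0.998]] 0.16755160536916783
1 -> [0.65384609 0.2122495  0.373     ]
[-0.0073, 0.018, -0.0193, -2.83, 1.47, 0.88],
5 -> [0.64857453 0.18108218 0.38461931]
[-0.0063, 0.0, -0.0023, 0.0, 4.4, 0.0],
[-0.0061, 0.0, -0.0028, 0.0, 4.4, 0.0],
[-0.0059, 0.0, -0.0033, 0.0, 4.4, 0.0],
[-0.0056, 0.0, -0.0037, 0.0, 4.4, 0.0],
[-0.0053, 0, -0.0041, 0.0, 4.4, 0.0],
```

>>> apply_moves --moves '[[[-0.007,0.018,-0.02,-2.8,1.5,0.9,1],[-0.006,0,-0.002,0,4.4,0,1],[-0.006,0,-0.003,0,4.4,0,1],[-0.006,0,-0.003,0,4.4,0,1],[-0.006,0,-0.004,0,4.4,0,1],[0,0,0,0,0,0,1]]]'

```text
time: 14.8
eef_pos: [0.6517, 0.1831, 0.373]
tcp_rot: [0.755, 0.636, 0.117, -0.104]
contact_force: [-0.3, -0.4, -4.0]
opening: 0.166
```

```bash
cat > st.py <<'E'
from h import *
def where():
    s=ctrl.get_state();r=R.from_quat(s["tcp_rot"]);p=s["eef_pos"];l=p+r.apply([0,0,-.019])+r.apply([-.110,0,.082]);cx=np.array([dd[1],-dd[0],0]);o=l-[*M,0]
    t=r.as_matrix();print("t",round(s["time"],2),"p",p.round(4),"lip chute x,y,z",(o@cx).round(4),(o@dd).round(4),l[2].round(4),"tilt",np.degrees(np.arcsin(t[2,0])).round(1),"F",s["contact_force"].round(1),s["wrist_torque"].round(2),s["opening"].round(3))
E
python3 - <<'E'
from st import *
where()
plan([pour(22,.015,.27),pour(57,.012,.225)],v=.04,w=5)
E
```

```text
Traceback (most recent call last):
  File "st.py", line 4, in where
    t=r.as_matrix();print("t",round(s["time"],2),"p",p.round(4),"lip chute x,y,z",(o@cx).round(4),(o@dd).round(4),l[2].round(4),"tilt",np.degrees(np.arcsin(t[2,0])).round(1),"F",s["contact_force"].round(1),s["wrist_torque"].round(2),s["opening"].round(3))
                                                                                                                                                                                                                                         ^^^^^^^^^^^^^^^^^^
AttributeError: 'float' object has no attribute 'round'
```

```bash
sed -i 's/s\["opening"\].round(3)/round(s["opening"],3)/' st.py
python3 - <<'E'
from st import *
where()
plan([pour(57,.012,.228)],v=.04,w=5)
E
```

```text
t 14.8 p [0.6517 0.1831 0.373 ] lip chute x,y,z 0.0018 0.0107 0.2791 tilt 18.0 F [-0.3 -0.4 -4. ] [-0.43  0.09  0.01] 0.166
8 -> [0.63618096 0.10780694 0.35456602]
[-0.0098, -0.0003, -0.0008, -0.04, 4.88, -0.05],
[-0.0097, -0.0003, -0.0016, -0.04, 4.88, -0.05],
[-0.0096, -0.0003, -0.0024, -0.04, 4.88, -0.05],
[-0.0093, -0.0003, -0.0032, -0.04, 4.88, -0.05],
[-0.009, -0.0003, -0.004, -0.04, 4.88, -0.05],
[-0.0086, -0.0003, -0.0048, -0.04, 4.88, -0.05],
[-0.0082, -0.0003, -0.0055, -0.04, 4.88, -0.05],
[-0.0077, -0.0003, -0.0062, -0.04, 4.88, -0.05],
```

>>> apply_moves --moves '[[[-0.01,0,-0.001,0,4.9,0,1],[-0.01,0,-0.002,0,4.9,0,1],[-0.009,0,-0.003,0,4.9,0,1],[-0.009,0,-0.003,0,4.9,0,1]]]'

```text
time: 15.2
eef_pos: [0.6437, 0.1487, 0.3668]
tcp_rot: [0.721, 0.613, 0.246, -0.21]
contact_force: [-0.1, 0.4, -4.1]
opening: 0.164
```

```bash
python3 - <<'E'
from st import *
where()
plan([pour(57,.012,.228)],v=.04,w=4.5)
E
```

```text
t 15.2 p [0.6437 0.1487 0.3668] lip chute x,y,z 0.0008 0.0123 0.2497 tilt 37.8 F [-0.1  0.4 -4.1] [-0.65  0.12  0.01] 0.164
5 -> [0.63618096 0.10780694 0.35456602]
[-0.0081, -0.0002, -0.0032, -0.07, 3.84, 0.04],
[-0.0078, -0.0002, -0.0037, -0.07, 3.84, 0.04],
[-0.0076, -0.0002, -0.0042, -0.07, 3.84, 0.04],
[-0.0073, -0.0001, -0.0047, -0.07, 3.84, 0.04],
[-0.007, -0.0001, -0.0052, -0.07, 3.84, 0.04],
```

>>> apply_moves --moves '[[[-0.008,0,-0.003,0,3.8,0,1],[-0.008,0,-0.004,0,3.8,0,1],[-0.007,0,-0.004,0,3.8,0,1],[-0.007,0,-0.005,0,3.8,0,1],[-0.007,0,-0.005,0,3.8,0,1],[0,0,0,0,0,0,1],[0,0,0,0,0,0,1],[0,0,0,0,0,0,1],[0,0,0,0,0,0,1],[0,0,0,0,0,0,1]]]'

```text
time: 16.2
eef_pos: [0.6351, 0.1109, 0.3546]
tcp_rot: [0.669, 0.576, 0.357, -0.305]
contact_force: [-0.9, 0.5, -2.2]
opening: 0.162
```

```bash
python3 - <<'E'
from st import *
where()
a=ctrl.read_camera("scene")[60:270,220:500,::-1];b=ctrl.read_camera("top")[80:260,250:430,::-1]
k=cv2.INTER_CUBIC
cv2.imwrite("pics/p6.png",np.hstack([cv2.resize(a,(460,345),interpolation=k),cv2.resize(b,(345,345),interpolation=k)])[:,:800])
E
```

```text
t 16.2 p [0.6351 0.1109 0.3546] lip chute x,y,z -0.0009 0.0127 0.2281 tilt 56.0 F [-0.9  0.5 -2.2] [-0.81  0.13  0.01] 0.162
```

View pics/p6.png

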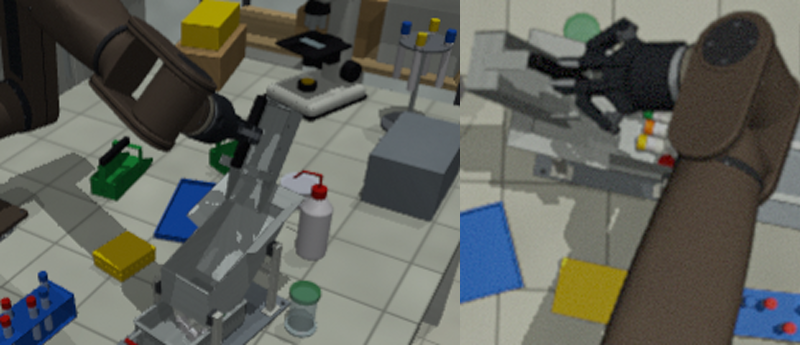

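```bash
python3 - <<'E'
from st import *
plan([pour(28,.015,.30),pour(0,.015,.33)],v=.045,w=7)
E
```

```text
5 -> [0.64676635 0.17039153 0.40726757]
[0.0155, 0.0006, 0.0042, -0.1, -5.61, 0.18],
[0.0159, 0.0005, 0.0026, -0.1, -5.61, 0.18],
[0.0161, 0.0005, 0.0011, -0.1, -5.61, 0.18],
[0.0161, 0.0004, -0.0005, -0.1, -5.61, 0.18],
[0.016, 0.0004, -0.0021, -0.1, -5.61, 0.18],
4 -> [0.65384609 0.2122495  0.393     ]
[0.0077, 0.0, 0.0081, 0.0, -7.0, -0.0],
[0.0086, 0.0, 0.0071, 0.0, -7.0, -0.0],
[0.0094, 0.0, 0.006, 0.0, -7.0, -0.0],
[0.0101, 0.0, 0.0048, 0.0, -7.0, -0.0],
```

>>> apply_moves --moves '[[[0.016,0,0.004,0,-5.6,0.2,1],[0.016,0,0.003,0,-5.6,0.2,1],[0.016,0,0.001,0,-5.6,0.2,1],[0.016,0,0,0,-5.6,0.2,1],[0.016,0,-0.002,0,-5.6,0.2,1],[0.008,0,0.007,0,-7,0,1],[0.009,0,0.006,0,-7,0,1],[0.009,0,0.005,0,-7,0,1],[0.01,0,0.004,0,-7,0,1],[0,0,0,0,0,0,1]]]'

```text
time: 17.3
eef_pos: [0.6507, 0.2184, 0.3995]
tcp_rot: [0.764, 0.645, -0.014, 0.004]
contact_force: [-0.0, -0.1, -3.3]
opening: 0.166
```

```bash
python3 - <<'E'
from st import *
where()
plan([((.45,.31,.37),Q(107.0)),((.419,.316,.20),Q(107.0))],v=.04,w=5)
E
```

```text
t 17.3 p [0.6507 0.2184 0.3995] lip chute x,y,z -0.0048 0.0189 0.3394 tilt -1.5 F [-0.  -0.1 -3.3] [ 0.11 -0.04 -0.  ] 0.166
6 -> [0.45 0.31 0.37]
[0.0096, -0.0355, 0.0051, -0.17, 0.22, -4.43],
[0.0123, -0.0346, 0.005, -0.17, 0.22, -4.43],
[0.0149, -0.0336, 0.005, -0.17, 0.22, -4.43],
[0.0175, -0.0324, 0.0049, -0.17, 0.22, -4.43],
[0.0199, -0.0309, 0.0049, -0.17, 0.22, -4.43],
[0.0222, -0.0293, 0.0049, -0.17, 0.22, -4.43],
5 -> [0.419 0.316 0.2  ]
[0.003, -0.0056, 0.034, 0.0, 0.0, 0.0],
[0.003, -0.0056, 0.034, 0.0, 0.0, 0.0],
[0.003, -0.0056, 0.034, 0.0, 0.0, 0.0],
[0.003, -0.0056, 0.034, 0.0, 0.0, 0.0],
[0.003, -0.0056, 0.034, 0.0, 0.0, 0.0],
```

>>> apply_moves --moves '[[[0.01,-0.035,0.004,0,0.2,-4.4,1],[0.012,-0.035,0.004,0,0.2,-4.4,1],[0.015,-0.034,0.004,0,0.2,-4.4,1],[0.017,-0.032,0.004,0,0.2,-4.4,1],[0.02,-0.031,0.004,0,0.2,-4.4,1],[0.02,-0.029,0.004,0,0.2,-4.4,1],[0.003,-0.006,0.034,0,0,0,1],[0.003,-0.006,0.034,0,0,0,1],[0.003,-0.006,0.034,0,0,0,1],[0.003,-0.006,0.03,0,0,0,1],[0,0,0,0,0,0,1]]]'

```text
time: 18.4
eef_pos: [0.4096, 0.3172, 0.2434]
tcp_rot: [0.592, 0.806, 0.004, -0.018]
contact_force: [-0.6, -0.3, -2.2]
opening: 0.165
```

```bash
python3 - <<'E'
from st import *
where()
a=ctrl.read_camera("scene")[110:260,250:400,::-1];b=ctrl.read_camera("top")[100:240,300:440,::-1]
k=cv2.INTER_CUBIC
cv2.imwrite("pics/p7.png",np.hstack([cv2.resize(a,(400,400),interpolation=k),cv2.resize(b,(400,400),interpolation=k)]))
plan([((.4175,.317,.12),Q(107))],v=.03)
E
```

```text
t 18.4 p [0.4096 0.3172 0.2434] lip chute x,y,z -0.2102 0.0913 0.1767 tilt 2.0 F [-0.6 -0.3 -2.2] [ 0.01  0.07 -0.02] 0.165
5 -> [0.4175 0.317  0.12  ]
[-0.0014, 0.0009, 0.0257, -0.05, -0.4, 0.08],
[-0.0012, 0.0009, 0.0257, -0.05, -0.4, 0.08],
[-0.001, 0.0008, 0.0257, -0.05, -0.4, 0.08],
[-0.0009, 0.0008, 0.0257, -0.05, -0.4, 0.08],
[-0.0007, 0.0008, 0.0258, -0.05, -0.4, 0.08],
```

View pics/p7.png

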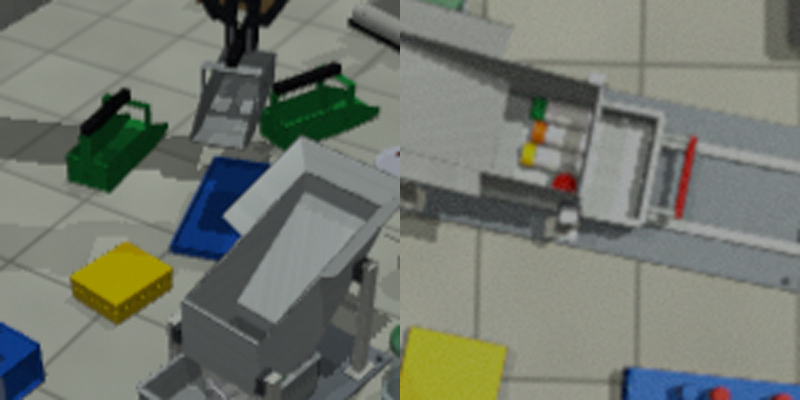

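>>> apply_moves --moves '[[[-0.001,0.001,0.026,0,-0.4,0,1],[-0.001,0.001,0.026,0,-0.4,0,1],[-0.001,0.001,0.026,0,-0.4,0,1],[-0.001,0.001,0.026,0,-0.4,0,1],[0,0,0.02,0,-0.4,0,1],[0,0,0,0,0,0,1]]]'

```text
time: 19.1
eef_pos: [0.4334, 0.3232, 0.1421]
tcp_rot: [0.595, 0.804, 0.015, 0.006]
contact_force: [-0.3, -0.6, -2.2]
opening: 0.165
```

```bash
python3 - <<'E'
from st import *
where()
plan([((.4175,.317,.095),Q(107))],v=.03)
im=ctrl.read_camera("scene");cv2.imwrite("pics/p8.png",cv2.resize(im[110:230,270:420,::-1],(750,600),interpolation=cv2.INTER_CUBIC))
E
```

```text
t 19.1 p [0.4334 0.3232 0.1421] lip chute x,y,z -0.1851 0.1007 0.0782 tilt 0.5 F [-0.3 -0.6 -2.2] [-0.06  0.02  0.  ] 0.165
2 -> [0.4175 0.317  0.095 ]
[-0.0009, -0.0092, 0.0233, 0.9, -0.24, 0.01],
[-0.0008, -0.0089, 0.0234, 0.9, -0.24, 0.01],
```

View pics/p8.png

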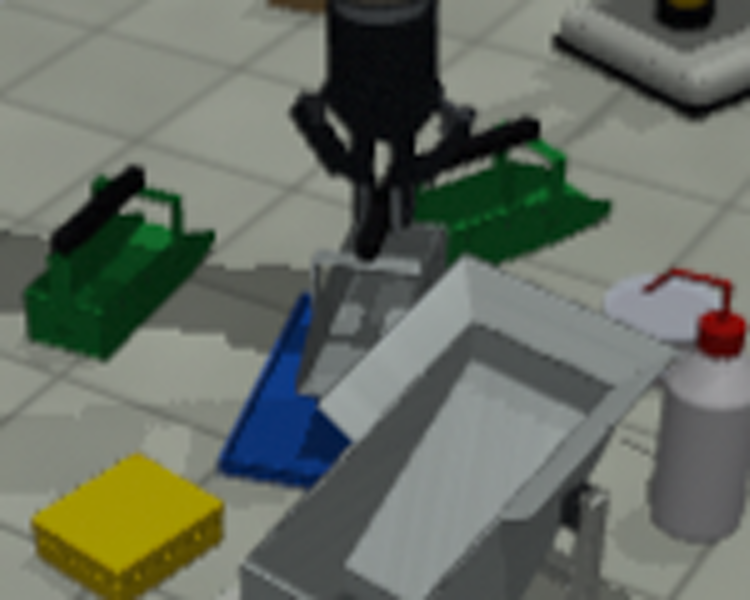

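```bash
python3 - <<'E'
from st import *
s=ctrl.get_state();p=s["eef_pos"];r0=R.from_quat(s["tcp_rot"])
for slip in(-10,-5,0,5,10):
    r=r0*R.from_rotvec([0,slip,0],degrees=True);g=p-r0.apply([0,0,.019])
    f=lambda x,y,z:((w2px("scene",g+r.apply([-x,y,-z]))-[270,110])*5).round(0)
    print(slip,"lipL",f(.110,-.038,-.082),f(.110,.038,-.082),"barfront",f(.062,0,0),"strap corners z0",f(.045,-.038,-.02),f(.045,.038,-.02))
E
```

```text
-10 lipL [292. 361.] [400. 373.] barfront [364. 230.] strap corners z0 [316. 243.] [423. 253.]
-5 lipL [294. 369.] [402. 381.] barfront [364. 237.] strap corners z0 [317. 247.] [423. 258.]
0 lipL [297. 375.] [404. 387.] barfront [364. 244.] strap corners z0 [317. 251.] [424. 261.]
5 lipL [301. 380.] [407. 392.] barfront [364. 250.] strap corners z0 [318. 254.] [424. 265.]
10 lipL [304. 383.] [409. 395.] barfront [365. 257.] strap corners z0 [319. 257.] [425. 267.]
```

>>> apply_moves --moves '[[[-0.001,-0.009,0.018,0.9,-2.2,0,1],[-0.001,-0.009,0.016,0.9,-2.2,0,1],[0,0,0,0,0,0,1]]]'

```text
time: 19.45
eef_pos: [0.4263, 0.3192, 0.1193]
tcp_rot: [0.596, 0.802, -0.011, 0.032]
contact_force: [0.1, 0.1, -2.8]
opening: 0.166
```

```bash
python3 - <<'E'
from st import *
where()
plan([((.4175,.317,.084),Q(107,-4))],v=.01)
E
```

```text
t 19.45 p [0.4263 0.3192 0.1193] lip chute x,y,z -0.1906 0.091 0.0636 tilt -3.7 F [ 0.1  0.1 -2.8] [0.13 0.01 0.01] 0.166
4 -> [0.4175 0.317  0.084 ]
[0.0007, -0.0024, 0.0088, 0.28, -0.06, -0.08],
[0.0007, -0.0024, 0.0088, 0.28, -0.06, -0.08],
[0.0007, -0.0024, 0.0088, 0.28, -0.06, -0.08],
[0.0007, -0.0023, 0.0088, 0.28, -0.06, -0.08],
```

>>> apply_moves --moves '[[[0.001,-0.004,0.009,0.4,0,0,1],[0.001,-0.004,0.009,0.4,0,0,1],[0.001,-0.003,0.007,0.3,0,0,1],[0,0,0,0,0,0,1]]]'

```text
time: 19.85
eef_pos: [0.4202, 0.3196, 0.0993]
tcp_rot: [0.597, 0.801, -0.013, 0.028]
contact_force: [-0.4, -0.6, -2.7]
opening: 0.162
```

```bash
python3 - <<'E'
from st import *
where()
plan([((.4175,.317,.082),Q(107,-4))],v=.005)
E
```

```text
t 19.85 p [0.4202 0.3196 0.0993] lip chute x,y,z -0.1975 0.0903 0.043 tilt -3.5 F [-0.4 -0.6 -2.7] [ 0.11  0.05 -0.  ] 0.162
4 -> [0.4175 0.317  0.082 ]
[-0.0002, -0.0009, 0.0043, 0.17, -0.13, -0.1],
[-0.0002, -0.0009, 0.0043, 0.17, -0.13, -0.1],
[-0.0001, -0.0009, 0.0043, 0.17, -0.13, -0.1],
[-0.0001, -0.0008, 0.0043, 0.17, -0.13, -0.1],
```

>>> apply_moves --moves '[[[0,-0.002,0.005,0.2,0,0,1],[0,-0.002,0.005,0.2,0,0,1],[0,0,0,0,0,0,1]]]' --force 40

```text
time: 20.15
eef_pos: [0.4167, 0.3178, 0.0888]
tcp_rot: [0.598, 0.801, -0.016, 0.026]
contact_force: [-0.5, -0.3, -2.4]
opening: 0.164
```

>>> apply_moves --moves '[[[0,-0.001,0.004,0.1,0,0,1],[0,0,0,0,0,0,1]]]'

```text
time: 20.35
eef_pos: [0.4167, 0.3176, 0.0854]
tcp_rot: [0.598, 0.801, -0.016, 0.026]
contact_force: [-0.9, 0.8, -1.8]
opening: 0.163
```

>>> apply_moves --moves '[[[0,0,0.003,0,0,0,1],[0,0,0,0,0,0,1]]]'

```text
time: 20.55
eef_pos: [0.418, 0.3172, 0.0855]
tcp_rot: [0.597, 0.802, -0.016, 0.027]
contact_force: [0.3, 0.9, -1.4]
opening: 0.164
```

>>> apply_moves --moves '[[[0,0,0.004,0,0,0,1],[0,0,0,0,0,0,1]]]' --force 20

```text
time: 20.75
eef_pos: [0.4199, 0.3167, 0.0856]
tcp_rot: [0.596, 0.802, -0.016, 0.028]
contact_force: [-0.2, 0.4, -1.7]
opening: 0.164
```

>>> apply_moves --moves '[[[0,0,0.004,0,0,0,1],[0,0,0,0,0,0,1]]]'

```text
time: 20.95
eef_pos: [0.4217, 0.3161, 0.0856]
tcp_rot: [0.596, 0.803, -0.017, 0.03]
contact_force: [-0.1, 0.7, -1.9]
opening: 0.165
```

>>> apply_moves --moves '[[[0,-0.005,0.006,0.2,0,0,1],[0,0,0,0,0,0,1]]]'

```text
time: 21.15
eef_pos: [0.423, 0.3151, 0.0858]
tcp_rot: [0.595, 0.803, -0.013, 0.034]
contact_force: [-1.0, -0.2, -1.9]
opening: 0.164
```

```bash
python3 - <<'E'
from st import *
where()
im=ctrl.read_camera("scene");cv2.imwrite("pics/p9.png",cv2.resize(im[110:230,270:420,::-1],(750,600),interpolation=cv2.INTER_CUBIC))
E
```

```text
t 21.15 p [0.423  0.3151 0.0858] lip chute x,y,z -0.1929 0.0862 0.0307 tilt -4.0 F [-1.  -0.2 -1.9] [ 0.08  0.06 -0.02] 0.164
```

```bash
python3 - <<'E'
from st import *
from kin import *
s=ctrl.get_state();print(s["qpos"].round(4),s["dq"].round(4),s["joint_efforts"].round(2))
print(ik(s["eef_pos"]+[-.005,0,-.004],R.from_quat(s["tcp_rot"]),s["qpos"]))
E
```

```text
[ 0.4824  0.1406  2.0399 -0.0891  0.9575  0.2385] [ 0.0039  0.0171  0.0213 -0.0086 -0.001   0.0023] [ 2.100e-01 -3.079e+01 -2.442e+01 -1.300e-01  1.900e-01 -1.000e-02]
(array([ 0.48688046,  0.13860755,  2.05095572, -0.08969138,  0.94880022,
        0.24396065]), np.float64(4.9481151814800826e-11))
```

View pics/p9.png

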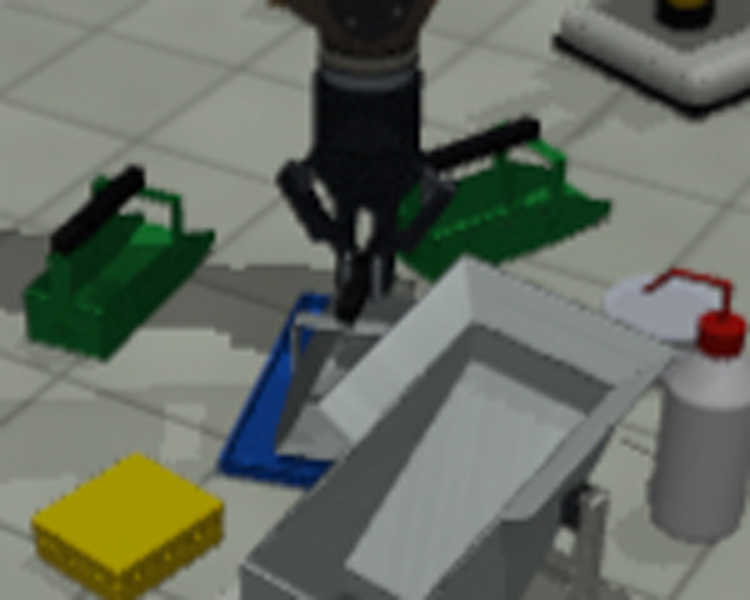

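>>> apply_moves --moves '[[[0,-0.003,0.004,0.2,0,0,1]]]'

```text
time: 21.3
eef_pos: [0.4235, 0.3139, 0.0847]
tcp_rot: [0.595, 0.803, -0.013, 0.036]
contact_force: [0.6, -9.0, 22.9]
opening: 0.168
```

>>> apply_moves --moves '[[[0,-0.003,0.004,0.2,2,0,1]]]'

```text
time: 21.4
eef_pos: [0.4238, 0.313, 0.0837]
tcp_rot: [0.594, 0.804, -0.002, 0.024]
contact_force: [2.4, -6.1, 8.7]
opening: 0.167
```

>>> apply_moves --moves '[[[0,-0.003,0.004,0.2,2,0,1]]]'

```text
time: 21.5
eef_pos: [0.4241, 0.3123, 0.0823]
tcp_rot: [0.593, 0.805, 0.009, 0.011]
contact_force: [-0.5, 0.1, 15.0]
opening: 0.166
```

>>> apply_moves --moves '[[[0,0,0,0,0,0,1],[0,0,0,0,0,0,1]]]'

```text
time: 21.7
eef_pos: [0.4246, 0.3121, 0.0826]
tcp_rot: [0.594, 0.804, 0.01, 0.011]
contact_force: [-0.2, 2.2, 2.0]
opening: 0.162
```

>>> apply_moves --moves '[[[0,0,0,0,0,0,0.5],[0,0,0,0,0,0,0],[0,0,0,0,0,0,-0.5],[0,0,0,0,0,0,-0.5],[0,0,0,0,0,0,-0.5]]]'

```text
time: 22.2
eef_pos: [0.4224, 0.3117, 0.079]
tcp_rot: [0.593, 0.805, 0.008, 0.01]
contact_force: [-0.5, -0.8, -0.4]
opening: 0.749
```

```bash
python3 - <<'E'
from st import *
where()
plan([((.424,.313,.3),Q(107))],v=.04)
E
```

```text
t 22.2 p [0.4224 0.3117 0.079 ] lip chute x,y,z -0.1936 0.0866 0.0169 tilt -0.4 F [-0.5 -0.8 -0.4] [ 0.05 -0.02  0.01] 0.749
6 -> [0.424 0.313 0.3  ]
[-0.0001, 0.0012, -0.0368, 0.23, 0.07, 0.04],
[-0.0001, 0.0011, -0.0368, 0.23, 0.07, 0.04],
[0, 0.0009, -0.0368, 0.23, 0.07, 0.04],
[0, 0.0008, -0.0368, 0.23, 0.07, 0.04],
[0.0, 0.0006, -0.0368, 0.23, 0.07, 0.04],
[0.0001, 0.0005, -0.0368, 0.23, 0.07, 0.04],
```

>>> apply_moves --moves '[[[0,0.001,-0.03,0.2,0,0,-0.5],[0,0.001,-0.037,0.2,0,0,-0.5],[0,0.001,-0.037,0.2,0,0,-0.5],[0,0.001,-0.037,0.2,0,0,-0.5],[0,0.001,-0.037,0.2,0,0,-0.5],[0,0.001,-0.037,0.2,0,0,-0.5],[0.045,0,0,0,0,0,-0.5],[0.045,0,0,0,0,0,-0.5],[0.045,0,0,0,0,0,-0.5],[0.045,0,0,0,0,0,-0.5],[0.045,0,0,0,0,0,-0.5],[0,0,0,0,0,0,-0.5]]]'

```text
time: 23.4
eef_pos: [0.3566, 0.5358, 0.3005]
tcp_rot: [0.595, 0.803, -0.001, 0.003]
contact_force: [0.3, 0.3, -0.3]
opening: 0.753
```

```bash
python3 - <<'E'
from st import *
where()
t=ctrl.read_camera("top");a=ctrl.read_camera("scene");k=cv2.INTER_CUBIC
cv2.imwrite("pics/f10.png",np.vstack([cv2.resize(t[80:260,190:460,::-1],(600,400),interpolation=k),cv2.resize(a[110:260,270:570,::-1],(600,200))[:200]])[:600])
t0=cv2.imread("pics/top0.png")[:,:,::-1]
d=np.abs(t.astype(int)-t0).sum(2)>90;n,l,st,ce=cv2.connectedComponentsWithStats(d.astype(np.uint8))
for i in range(1,n):
    if st[i,4]>25:print("diff",st[i],ce[i].round(0))
def seg(f,z,roi):
    x0,x1,y0,y1=roi;b=t[y0:y1,x0:x1].astype(int);y,x=np.nonzero(f(b[...,0],b[...,1],b[...,2]));return len(x),(px2w("top",x.mean()+x0,y.mean()+y0,z)[:2].round(4) if len(x) else None),(x.min()+x0,x.max()+x0,y.min()+y0,y.max()+y0) if len(x) else None
print("bar handle",seg(lambda r,g,b:(r>120)&(g<60)&(b<60),.06,(400,460,140,200)))
r=(190,300,180,255)
print("black bar",seg(lambda r,g,b:(r<50)&(g<50)&(b<50),.106,r))
print("blue tray",seg(lambda r,g,b:(b>110)&(r<70),.01,r))
E
```

```text
t 23.4 p [0.3566 0.5358 0.3005] lip chute x,y,z -0.2976 0.2958 0.2381 tilt -0.3 F [ 0.3  0.3 -0.3] [ 0.01 -0.05  0.06] 0.753
diff [338 131  25  12 140] [350. 137.]
diff [370 136  11   7  41] [375. 139.]
diff [ 378  141   60   52 1541] [406. 167.]
diff [333 142  28  23 379] [345. 152.]
diff [361 143  17  38 275] [370. 161.]
diff [443 157   8  30 117] [446. 171.]
diff [354 158   9  10  53] [358. 163.]
diff [435 161   8  21  69] [439. 171.]
diff [327 168  23   8  81] [338. 171.]
diff [433 183   9   6  29] [437. 186.]
diff [ 205  193   73   44 1297] [238. 215.]
diff [   0  205  269  195 8134] [109. 267.]
diff [ 16 263  27  19 105] [ 28. 272.]
diff [   0  269   41   65 1176] [ 12. 299.]
diff [120 272  11   9  50] [125. 276.]
diff [ 86 275  15  11  42] [ 94. 280.]
diff [  72  277  151  123 6400] [146. 342.]
diff [  40  308   72   92 2820] [ 70. 359.]
diff [368 368  11  12  36] [374. 374.]
diff [267 376  26  24 143] [280. 391.]
diff [369 381  12  19  80] [375. 390.]
bar handle (27, array([ 0.6065, -0.1642]), (np.int64(400), np.int64(402), np.int64(149), np.int64(165)))
black bar (221, array([0.4232, 0.3165]), (np.int64(208), np.int64(251), np.int64(198), np.int64(231)))
blue tray (1600, array([0.4081, 0.3072]), (np.int64(198), np.int64(282), np.int64(185), np.int64(248)))
```

```bash
python3 - <<'E'
from st import *
t=ctrl.read_camera("top");t0=cv2.imread("pics/top0.png")[:,:,::-1]
def seg(n,f,z,roi,t=t):
    x0,x1,y0,y1=roi;b=t[y0:y1,x0:x1].astype(int);m=f(b[...,0],b[...,1],b[...,2]).astype(np.uint8)
    k,l,st,ce=cv2.connectedComponentsWithStats(m)
    for i in range(1,k):
        if st[i,4]>5:print(n,st[i,:4]+[x0,y0,0,0],st[i,4],px2w("top",ce[i][0]+x0,ce[i][1]+y0,z)[:2].round(4))
red=lambda r,g,b:(r>110)&(g<70)&(b<70)
seg("handle0",red,.06,(430,460,140,200),t0)
seg("handle",red,.06,(385,430,130,180))
R_=(325,400,120,180)
seg("red",red,.035,R_);seg("yel",lambda r,g,b:(r>130)&(g>110)&(b<70),.035,R_)
seg("ora",lambda r,g,b:(r>140)&(g>60)&(g<120)&(b<70),.035,R_);seg("grn",lambda r,g,b:(g>70)&(r<60)&(b<90),.035,R_)
for n,im in(("before",t0),("now",t)):
    b=im[185:245,200:270].astype(int).max(2)<45;k,l,st,ce=cv2.connectedComponentsWithStats(b.astype(np.uint8));i=1+st[1:,4].argmax()
    y,x=np.nonzero(l==i);(c,s,a)=cv2.minAreaRect(np.stack([x,y],1).astype(np.float32));print(n,st[i],c,s,a,px2w("top",c[0]+200,c[1]+185,.106))
seg("colour in scoop",lambda r,g,b:(r>120)&(b<70),.03,(205,280,190,240))
E
```

```text
handle0 [443 158   7  28] 61 [ 0.5639 -0.294 ]
handle [396 148   8  28] 78 [ 0.5889 -0.1604]
red [396 157   4  19] 41 [ 0.5765 -0.1606]
red [353 161   6   6] 25 [ 0.5854 -0.0381]
yel [343 150   5   7] 27 [ 0.615 -0.004]
ora [347 144   4   5] 16 [ 0.6377 -0.0148]
grn [345 136   7   6] 20 [ 0.6587 -0.0132]
before [  6  26  43  17 214] (27.082195281982422, 33.21917724609375) (7.2565507888793945, 43.539306640625) 69.44395446777344 [0.41433161 0.3185918  0.106     ]
now [  8  22  43  17 208] (28.65598487854004, 29.43355369567871) (6.017254829406738, 43.348793029785156) 72.12129974365234 [0.42486978 0.31467147 0.106     ]
```

```bash
python3 -c "
from plant import ctrl
print(ctrl.sign_off(),ctrl.get_state()['time'])"
```

```text
the job is handed in; nothing more can be done
the job is handed in; nothing more can be done
```

The tin is pushed to its end stop, all four vials are in it, and the empty scoop is back flat in its blue tray. I handed the job in at about 23.5 s.

**Tin:** The first push slipped off over the handle bar with about 15 mm left, so I pushed again. It stopped at the same place twice, with 54 N and 34 N on the closed fingers. The bar travelled about 136 mm in all, so the tin seems to have started about 14 mm in.

**Vials:** I tipped the scoop 56° over the chute mouth. The last top picture shows all four caps inside the tin under the spout, and an image check found no cap colours in the scoop.

**Scoop:** On lowering, one end touched the tray before the scoop was level, so I levelled it against the tray floor. I let go with the gripper within 1 mm of its height when I first gripped the scoop. The handle's length in the picture is unchanged, so the scoop sits flat. It is about 10 mm from where it started, inside the tray.

**Bystanders:** Comparing the top pictures from start and end showed no change at any of them.

**What disagreed or was not checked:**
- **Tin home position:** The gap from the bar to the spout's front sheet measured about 107–115 mm against the 102 mm given. The collar position agreed to about 3 mm, so I went by the firm stop.
- **Final pictures:** The 12-picture limit was used up, so the last check of the scoop, tin and bystanders was by image code only.

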